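Turn engraved plates over on a flip-over fixture

TASK

The blue engraved plates must be turned over so that their backs can be engraved: clear the finished plates out of the fixed nest of the flip-over fixture onto the grey felt mat, flat and not turned over, and pull the red lock plug out of the fixture and lay it in the parts tray. Seat all the blue plates face-up in the pockets of the hinged flipper, then swing it right over so that they drop face-down into the fixed nest. Swing the empty flipper back home and leave it, and do not shove the ink bottle or the ring clamp about.

Things in the scene. Friction and masses are not known exactly. Their poses are not given: they have to be found in the camera images.
- plate_1: engraved plate, 46 (its x) x 60 (its y) x 8 mm, 70 to 110 g: bare aluminium body, its face (+z side) blue with a brass-coloured rosette and border, its back plain aluminium; origin at the centre of the plain back. Lies face-up at the start. It looks the same after half a turn. May be absent
- plate_2: engraved plate, 46 (its x) x 60 (its y) x 8 mm, 70 to 110 g: bare aluminium body, its face (+z side) blue with a brass-coloured rosette and border, its back plain aluminium; origin at the centre of the plain back. Lies face-up at the start. It looks the same after half a turn. May be absent
- plate_3: engraved plate, 46 (its x) x 60 (its y) x 8 mm, 70 to 110 g: bare aluminium body, its face (+z side) blue with a brass-coloured rosette and border, its back plain aluminium; origin at the centre of the plain back. Lies face-up at the start. It looks the same after half a turn. May be absent
- finished_1: finished plate, 46 (its x) x 60 (its y) x 8 mm, 80 to 110 g, engraved on both sides: at the start it lies in the fixed nest, seated like the plates to come, with its bare aluminium back and brass-coloured rosette and border upwards (+z) and its blue face down; origin at the centre of its underside, 29 mm above the bench there. May be absent
- finished_2: finished plate, 46 (its x) x 60 (its y) x 8 mm, 80 to 110 g, engraved on both sides: at the start it lies in the fixed nest, seated like the plates to come, with its bare aluminium back and brass-coloured rosette and border upwards (+z) and its blue face down; origin at the centre of its underside, 29 mm above the bench there. May be absent
- felt_mat: flat grey felt mat fixed on the bench, 95 (x) x 130 (y) x 2 mm; origin under its centre. Two plates fit side by side, each with its 60 mm side along x. Between mat and fixture the microscope head hangs low over the bench (x above 0.56, y -0.15 to 0.03): pass it on the robot's side
- fixture: flip-over fixture fixed to the bench, dark base 190 (x) x 280 (y) mm; origin on the bench under the middle of the hinge; +x from the flipper's home side (near the robot) to the fixed nest, y along the hinge. Turned by up to 0.2 rad. Black lock block on its +y end
- flipper (a joint): angle of the hinged flipper: 0 = home, flat, pockets up, -x side of the hinge; 3.14 = right over, pockets down on the fixed nest. About 0.4 kg, turns freely, falls to the side it leans to. As it swings, four orange turn buttons geared to it turn over the plates' ends (from about 0.25 to 2.9 rad) and clear them again at both rests; the plates then drop. Locked at 0 by the lock plug
- flipper_hinge (a point): point on the hinge axis, in its middle, 34 mm above the bench; the axis is the fixture's y
- handle (a point): centre of the flipper's handle: a black sleeve, 13 mm thick, 40 mm long, parallel to the hinge, 122 mm from its axis and level with it at home (34 mm above the bench); it turns freely on its bar; the side bars of its bail stand 24 mm to either side, the deck begins 36 mm from it
- pocket_1 (a point): centre of the floor of a flipper pocket, 26 mm above the bench at home, axes then parallel to the fixture's; pockets 76 mm apart, 53 mm from the hinge axis. A plate lies with its 46 mm side along x, about 1 mm play, between bullet-nosed pins 6 mm high; 30 mm of finger room at the middle of its 60 mm sides. Pocket 1 is at the lock end (+y); a plate's origin is here when seated face-up
- pocket_2 (a point): centre of the floor of a flipper pocket, 26 mm above the bench at home, axes then parallel to the fixture's; pockets 76 mm apart, 53 mm from the hinge axis. A plate lies with its 46 mm side along x, about 1 mm play, between bullet-nosed pins 6 mm high; 30 mm of finger room at the middle of its 60 mm sides. The middle pocket
- pocket_3 (a point): centre of the floor of a flipper pocket, 26 mm above the bench at home, axes then parallel to the fixture's; pockets 76 mm apart, 53 mm from the hinge axis. A plate lies with its 46 mm side along x, about 1 mm play, between bullet-nosed pins 6 mm high; 30 mm of finger room at the middle of its 60 mm sides. The pocket at the -y end
- nest_1 (a point): place in the fixed nest facing pocket_1: where the middle of the upturned plain back of a plate lies when the plate is seated there face-down (37 mm above the bench; the rails under it are 8 mm lower, its pins reach 35 mm; same play and finger room as the pockets)
- nest_2 (a point): place in the fixed nest facing pocket_2: where the middle of the upturned plain back of a plate lies when the plate is seated there face-down (37 mm above the bench; the rails under it are 8 mm lower, its pins reach 35 mm; same play and finger room as the pockets)
- nest_3 (a point): place in the fixed nest facing pocket_3: where the middle of the upturned plain back of a plate lies when the plate is seated there face-down (37 mm above the bench; the rails under it are 8 mm lower, its pins reach 35 mm; same play and finger room as the pockets)
- lock_plug: red-handled lock plug: 12 x 12 mm steel shank along its -y (origin on its axis, 40 mm from the tip); red upright grip, 14 (x) x 26 (y) mm, at y 5 to 31, z -6 to +40 mm. At the start level in the lock block, parallel to the fixture, origin at (-42, 170, 20) mm in its frame. Pull straight out along +y: a sprung detent gives way at 10 to 15 N in the first 5 mm; clear of the block after 40 mm
- plug_grip (a point): middle of the lock plug's red grip: 18 mm along +y and 22 mm above the plug's origin
- parts_tray: open cream card tray, 85 (x) x 130 (y) x 34 mm, walls and floor 2 mm, loose, 0.3 kg; origin under its centre
- ink_bottle: black ink bottle with white cap, 37 mm thick, 80 mm high, behind the fixture at its -y end; origin at its foot; to be left alone
- ring_clamp: wooden ring clamp, 30 x 110 x 26 mm, lying on the bench; to be left alone

How it is judged (in metres and radians):
On the way, in this order (a step that is already met when the one before it is completed fails the run):
1. all plates lie face-up, seated in pockets of the flipper, which is at home (angle between each of plate_1, plate_2, plate_3's own z axis and vertical below 0.12 rad and (distance between plate_1 and pocket_1 below 0.0055 m or distance between plate_1 and pocket_2 below 0.0055 m or distance between plate_1 and pocket_3 below 0.0055 m) and (distance between plate_2 and pocket_1 below 0.0055 m or distance between plate_2 and pocket_2 below 0.0055 m or distance between plate_2 and pocket_3 below 0.0055 m) and (distance between plate_3 and pocket_1 below 0.0055 m or distance between plate_3 and pocket_2 below 0.0055 m or distance between plate_3 and pocket_3 below 0.0055 m) and value of joint flipper below 0.06 rad), for 0.2 s.
2. the flipper is swung right over and all plates lie face-down in the fixed nest (angle between each of plate_1, plate_2, plate_3's own z axis and vertical above 3.02 rad and (distance between plate_1 and nest_1 below 0.0055 m or distance between plate_1 and nest_2 below 0.0055 m or distance between plate_1 and nest_3 below 0.0055 m) and (distance between plate_2 and nest_1 below 0.0055 m or distance between plate_2 and nest_2 below 0.0055 m or distance between plate_2 and nest_3 below 0.0055 m) and (distance between plate_3 and nest_1 below 0.0055 m or distance between plate_3 and nest_2 below 0.0055 m or distance between plate_3 and nest_3 below 0.0055 m) and value of joint flipper above 2.95 rad), for 0.2 s.
At the end, for the whole second after the job is handed in: Each plate lies face-down in the fixed nest (back within 5.5 mm of the seated point, level within 0.12 rad), the flipper is home (below 0.06 rad), the finished plates lie flat on the mat, not turned over, centres on it, the lock plug lies in the tray (grip below 50 mm), all at rest (angle between each of plate_1, plate_2, plate_3's own z axis and vertical above 3.02 rad and (distance between plate_1 and nest_1 below 0.0055 m or distance between plate_1 and nest_2 below 0.0055 m or distance between plate_1 and nest_3 below 0.0055 m) and (distance between plate_2 and nest_1 below 0.0055 m or distance between plate_2 and nest_2 below 0.0055 m or distance between plate_2 and nest_3 below 0.0055 m) and (distance between plate_3 and nest_1 below 0.0055 m or distance between plate_3 and nest_2 below 0.0055 m or distance between plate_3 and nest_3 below 0.0055 m) and linear speed of each of plate_1, plate_2, plate_3, finished_1, finished_2, lock_plug below 0.02 m/s and x of finished_1 in the frame of felt_mat between -0.045 and 0.045 m and y of finished_1 in the frame of felt_mat between -0.06 and 0.06 m and angle between each of finished_1, finished_2's own z axis and vertical below 0.15 rad and height (world z) of each of finished_1, finished_2 below 0.02 m and x of finished_2 in the frame of felt_mat between -0.045 and 0.045 m and y of finished_2 in the frame of felt_mat between -0.06 and 0.06 m and value of joint flipper below 0.06 rad and x of plug_grip in the frame of parts_tray between -0.04 and 0.04 m and y of plug_grip in the frame of parts_tray between -0.063 and 0.063 m and horizontal distance between lock_plug and parts_tray below 0.06 m and height (world z) of plug_grip below 0.05 m); the robot touches nothing.
It fails at once if the ink bottle or the ring clamp is shoved more than 6 cm, or the bottle knocked over (distance of any of ink_bottle, ring_clamp from where it was at the start of the episode above 0.06 m or angle between ink_bottle's own z axis and vertical above 0.8 rad).
Of finished_1, finished_2 only 1 to 2 are there at a start; the rules pass over those that are not, and their reading is None.
Of plate_1, plate_2, plate_3 only 2 to 3 are there at a start; the rules pass over those that are not, and their reading is None.
At some moment in a run one of plate_1, plate_2, plate_3, parts_tray may be knocked a few centimetres aside while the robot is not near it.
Once in a run the grip may slacken for a moment while it holds something.
It also fails if it takes over 208 s, if anything falls off the work surface, if the arm or the gripper's body presses on something with over 40 N, if the wrist force passes 120 N, or if a joint passes its speed limit or range.

ROBOT

A 6-joint arm with a two-finger parallel gripper is mounted at the origin on a cart in front of the work surface, level with it; the furniture and walls round the work are solid. World frame = base frame: x ahead of the robot, y to its left, z up, the work surface at z = 0. Lengths are in m, angles in degrees, forces in N, time in s.
With the tool pointing down it reaches from about 0.325 to 0.775 m from the base axis. Payload 5.5 kg.
Tool frame: the origin (TCP) lies on the mounting face of the last link; the fingertips stand 182 mm ahead of it and the grasp point (between the pads) lies 163 mm ahead of it; z points along the fingers, y is the line along which they close (so a half turn about z gives the same grasp; the last joint's range is limited). The gripper opens to 88 mm and grips with 3 to 60 N. Pads are 20 mm wide; open, the fingers measure 115 mm over their backs; the gripper's body (75 mm by 178 mm) begins 61 mm behind the grasp point.
Start: joints at [62.412, 5.22, 70.514, -0, 104.267, -3.249], TCP at [0.247, 0.547, 0.405] pointing down, gripper open.
Joint ranges: [-164.24, 164.24], [-49.07, 125.15], [9.68, 141.18], [-86.29, 266.29], [3.28, 154.24], [-151.56, 151.56]. Speed limits (degrees/s): [147.25, 147.25, 172.46, 180, 180, 180].

INTERFACE

Orientations are given as a 3x3 rotation matrix whose columns are the frame's x, y, z axes.
In Python, from bench import arm gives the robot as it stands. The module is installed in compiled form; this text tells all that it offers.
- The arm moves only by the tool apply_moves, never from a script. Its argument "increments" is one flat list of numbers, 7 for each row, row after row: the closure, from -1 (fully open) to 1 (shut), then the shift along the tool's x, y, z in mm, then the turn, a rotation vector about the tool's x, y, z in rad. In form: [jaw, tx, ty, tz, rx, ry, rz, jaw, tx, ty, tz, rx, ry, rz, ...]. A call has exactly 5 rows; each row is the pose to reach, as a shift and turn from the pose commanded when the call began, along the tool's axes at that moment; what a row does not reach only later rows make up. A row lasts 1/8 s, in which the tool goes at most 62.5 mm and 10.7 degrees, less where a joint would pass 70% of its speed; a pose out of reach is approached as far as the arm can. A call with a gripper value outside its range is refused whole. The fingers move at their own pace and stop on an object; "squeeze" is the grip in N (left out, the last holds). Time passes only in rows, so rows that repeat a pose let the fingers close, or fill a call up. It gives the time, the measured TCP pose, the force, the opening and the grip force at its end, in the units of the state.
- arm.observe(): the state, without advancing time (a new reading comes with each control period).
- arm.snapshot(name): name is "scene" or "top"; returns a dict with "color" (384x512x3 uint8, red, green, blue), "z_map" (384x512 float32, m along the optical axis (not along the pixel's ray), 0 where there is no reading), "vertical_fov" (degrees; the focal length in pixels is half the picture's height over the tangent of half this angle, whatever the lens; pixels are square), "cx", "cy" (the principal point, pixels), "eye" and "attitude" of the camera in the world. Camera axes: x right, y down, z forward; pixel columns grow to the right and rows downward; lengths in m; the calibration is good to about 2 mm. A picture is of the moment at which its call begins.
- arm.finish_job(): hands the job in; it is judged then, once.
Trained networks look in the newest picture that a camera, given by its name, has taken for a name from the list of things; names that differ only in an ending like _2 or _b are one class to them, and where a whole thing is asked for, a point or a joint stands for the part that bears it (a point fixed in the world has none). Each returns a list of dicts, best first, with "score" (0 to 1); they miss things now and then, are a little off and sometimes report something else, mostly with a low value. They report only what shows in the picture. A call takes as long as a camera call.
- arm.recognise(camera, query): "pixel" ([column, row] in pixels, amid what is visible of it).
- arm.spot_point(camera, query): "pixel" ([column, row] in pixels: a listed point, or the origin of a listed thing).
The state is a dict: "time_s": time; "q": joint angles; "dq": joint speeds; "joint_torque": joint torques, N m; "eef_pos": TCP position; "eef_rot": TCP orientation; "wrist_force": force on the tool from outside, world axes, zero at the start; "ft_torque": the same for the moment, N m; "width": finger opening in m; "grasp_force": force on a finger pad.
Only numpy, scipy, OpenCV 4.12 (cv2) and the standard library are available. Lean on these libraries where they do the work, as an engineer would, in place of code of your own. Each camera call takes 0.05 s, during which the arm holds its last target. There are 200 camera calls.

## Working session

There is one attempt and no reset: what is moved stays moved. The work goes in short steps, Python scripts to look and compute and a tool call to move; the robot and the scene stay as the last step left them, time stands still between calls to the robot, and variables do not carry over. Pictures are saved under pics/ and viewed, at most 14 in all, crops included, and the job is handed in when it is done.

Besides the shell and the picture viewer there is one more tool, called after "Request:" by a JSON object that holds its "api" and its "payload". apply_moves: Moves the arm, as the interface text tells. Its arguments: {"type":"object","properties":{"increments":{"type":"array"},"squeeze":{"type":"number"}},"required":["increments"]}

```bash
mkdir -p pics
cat > h.py <<'E'
import numpy as np, cv2
from bench import arm
def snap(n,save=None):
    s=arm.snapshot(n)
    if save: cv2.imwrite('pics/'+save,cv2.cvtColor(s['color'],cv2.COLOR_RGB2BGR))
    return s
def cloud(s):
    h,w=s['z_map'].shape; f=h/2/np.tan(np.radians(s['vertical_fov'])/2)
    u,v=np.meshgrid(np.arange(w),np.arange(h)); z=s['z_map']
    p=np.stack([(u-s['cx'])*z/f,(v-s['cy'])*z/f,z],-1)
    return p@np.array(s['attitude']).T+np.array(s['eye'])
def px(s,uv,height):
    h=s['z_map'].shape[0]; f=h/2/np.tan(np.radians(s['vertical_fov'])/2)
    d=np.array(s['attitude'])@np.array([(uv[0]-s['cx'])/f,(uv[1]-s['cy'])/f,1]); e=np.array(s['eye'])
    return e+d*(height-e[2])/d[2]
E
python3 - <<'E'
from h import *
np.set_printoptions(precision=4,suppress=True)
for n in ('scene','top'):
    s=snap(n,n+'0.png'); c=cloud(s)
    print(n,s['vertical_fov'],s['cx'],s['cy'],s['eye'],np.array(s['attitude']).tolist(),s['z_map'].min(),s['z_map'].max())
    hs=dict(plate_1=.034,finished_1=.037,felt_mat=.002,lock_plug=.02,plug_grip=.042,handle=.034,flipper_hinge=.034,pocket_1=.026,pocket_2=.026,pocket_3=.026,nest_1=.037,nest_2=.037,nest_3=.037,parts_tray=0,ink_bottle=0,ring_clamp=0)
    for q,hh in hs.items():
        for d in arm.spot_point(n,q):
            u,v=d['pixel']; print(q,round(d['score'],2),np.round(d['pixel'],1),px(s,(u,v),hh)[:2],'depth',c[min(383,int(round(v))),min(511,int(round(u)))])
o=arm.observe(); print(o['eef_pos'],o['eef_rot'],o['width'],o['wrist_force'])
E
```

```text
scene 49.88769465800885 253.8587570936813 194.2195392790009 [-0.1886 -0.7582  0.8036] [[0.652639719156505, -0.48027740691255055, 0.5859991547678843], [-0.7576603552737966, -0.41013352657042346, 0.5076822593210171], [-0.0034904191299633697, -0.7753219349355882, -0.6315565803489289]] 0.0 2.2270012
plate_1 0.79 [217.2 184.6] [ 0.4882 -0.0246] depth [0.5114 0.0016 0.0056]
finished_1 0.82 [304.6 227.1] [ 0.5053 -0.3362] depth [ 0.5047 -0.3378  0.0389]
felt_mat 0.96 [202.1 164. ] [0.5641 0.1248] depth [0.5644 0.1257 0.0015]
lock_plug 0.59 [217.6 211.8] [ 0.4109 -0.1014] depth [ 0.3983 -0.1169  0.0367]
plug_grip 0.53 [208.6 202.4] [ 0.4062 -0.0719] depth [ 0.4041 -0.0762  0.0472]
plug_grip 0.51 [235.9 224.3] [ 0.39   -0.1927] depth [ 0.4021 -0.1813  0.0275]
plug_grip 0.24 [273.5 233.9] [ 0.4271 -0.2921] depth [ 0.4404 -0.2837  0.0262]
handle 0.67 [245.9 246.8] [ 0.3513 -0.2628] depth [ 0.3664 -0.2493  0.0119]
flipper_hinge 0.61 [272.7 222.9] [ 0.4652 -0.2591] depth [ 0.4601 -0.2641  0.0403]
flipper_hinge 0.35 [280.8 250. ] [ 0.4004 -0.3373] depth [ 0.4046 -0.3349  0.0289]
pocket_1 0.91 [282
[... 4244 characters left out ...]
134  -0.0016]
nest_3 0.56 [303.3 198.6] [ 0.5113 -0.329 ] depth [ 0.5102 -0.328   0.0368]
nest_3 0.41 [281.5 237.1] [ 0.398  -0.2589] depth [ 0.3995 -0.2611  0.0253]
parts_tray 0.7 [155.5 150. ] [0.6885 0.1254] depth [0.6861 0.1221 0.0071]
parts_tray 0.48 [153.  191.5] [0.5544 0.1306] depth [0.552  0.1296 0.0037]
parts_tray 0.22 [188.5 239.6] [0.4023 0.0202] depth [0.4    0.0199 0.0114]
ink_bottle 0.46 [310.4 154. ] [ 0.6609 -0.3634] depth [ 0.6433 -0.3537  0.058 ]
ring_clamp 0.71 [353.8 245.8] [ 0.3693 -0.4779] depth [ 0.3673 -0.4742  0.0179]
[0.2473 0.5467 0.4046] [[-0.9111  0.4121  0.    ]
 [ 0.4121  0.9111 -0.    ]
 [-0.      0.     -1.    ]] 0.08773214089505084 [-0.2725 -0.2483  0.5174]
```

View pics/top0.png

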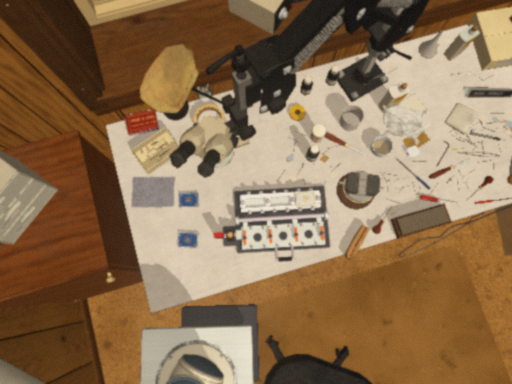

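View pics/scene0.png

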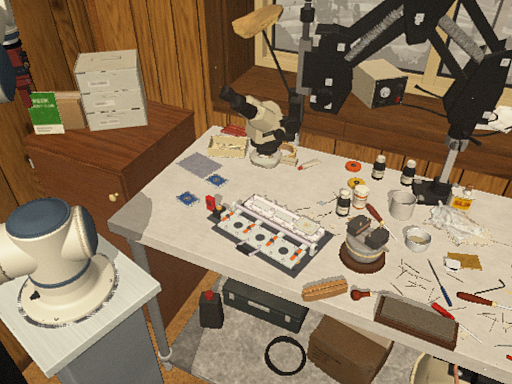

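```bash
cat >> h.py <<'E'
def ortho(s,z,x0,x1,y0,y1,r=0.001):
    # rows: x decreasing downward; cols: y decreasing to right
    h=s['z_map'].shape[0]; f=h/2/np.tan(np.radians(s['vertical_fov'])/2)
    nr,nc=int((x1-x0)/r),int((y1-y0)/r)
    X,Y=np.meshgrid(x1-np.arange(nr)*r,y1-np.arange(nc)*r,indexing='ij')
    P=np.stack([X,Y,np.full_like(X,z)],-1)-np.array(s['eye']); c=P@np.array(s['attitude'])
    m=np.stack([c[...,0]/c[...,2]*f+s['cx'],c[...,1]/c[...,2]*f+s['cy']],-1).astype(np.float32)
    return cv2.remap(s['color'],m[...,0],m[...,1],cv2.INTER_CUBIC)
E
python3 - <<'E'
from h import *
np.set_printoptions(precision=4,suppress=True)
a=snap('top'); b=snap('scene')
# fixture
A=ortho(a,.034,.3,.6,-.42,-.02,.0005); B=ortho(b,.034,.3,.6,-.42,-.02,.0005)
cv2.imwrite('pics/fixA.png',A[:,:,::-1]); cv2.imwrite('pics/fixB.png',B[:,:,::-1])
# blue plates
for n,s in (('top',a),('scene',b)):
    hsv=cv2.cvtColor(s['color'],cv2.COLOR_RGB2HSV); c=cloud(s)
    O=ortho(s,.008,.3,.65,-.06,.08,.0005); H=cv2.cvtColor(O,cv2.COLOR_RGB2HSV)
    m=((H[...,0]>95)&(H[...,0]<130)&(H[...,1]>110)).astype(np.uint8); m=cv2.morphologyEx(m,cv2.MORPH_CLOSE,np.ones((25,25)))
    for k in cv2.findContours(m,cv2.RETR_EXTERNAL,cv2.CHAIN_APPROX_NONE)[0]:
        if cv2.contourArea(k)>2000:
            (u,v),(w,h),t=cv2.minAreaRect(k); M=cv2.moments(k)
            print(n,'plate',.65-v*.0005,.08-u*.0005,w*.0005,h*.0005,t,'mom',.65-M['m01']/M['m00']*.0005,.08-M['m10']/M['m00']*.0005)
    # mat, tray
    # tray rim points by height, mat by gray
    r=(c[...,0]>.6)&(c[...,0]<.78)&(c[...,1]>.02)&(c[...,1]<.25)
    rim=r&(c[...,2]>.025)&(c[...,2]<.042)
    P=c[rim][:,:2]; 
    if len(P)>5: print(n,'rim',len(P),P.min(0),P.max(0),cv2.minAreaRect(P.astype(np.float32)))
    O=ortho(s,.002,.45,.65,.02,.22,.0005); H=cv2.cvtColor(O,cv2.COLOR_RGB2HSV)
    cv2.imwrite(f'pics/mat_{n}.png',O[:,:,::-1])
cv2.imwrite('pics/area.png',np.hstack([ortho(a,.01,.34,.78,-.06,.24,.001),ortho(b,.01,.34,.78,-.06,.24,.001)])[:,:,::-1])
E
```

```text
top plate 0.40151502990722654 0.022354999542236326 0.04440630722045898 0.032173362731933594 8.13010311126709 mom 0.40200153002004857 0.022617477401428027
top plate 0.52425 0.020499999999999997 0.0315 0.043000000000000003 90.0 mom 0.5226629440544566 0.020859001630858687
top rim 174 [0.609  0.0481] [0.7781 0.2032] ((0.7146584987640381, 0.1432916522026062), (0.17060858011245728, 0.1295296549797058), 34.89720153808594)
scene plate 0.40475634765625 0.023910804748535158 0.05167871475219726 0.03457334899902344 5.946863651275635 mom 0.40469711807087194 0.02466419644169976
scene plate 0.5280758972167969 0.02229225921630859 0.0363197021484375 0.0491514778137207 87.45519256591797 mom 0.526942121238912 0.021535540624171165
scene rim 209 [0.6105 0.0421] [0.7531 0.2002] ((0.696354866027832, 0.13070538640022278), (0.1321197897195816, 0.13107796013355255), 36.03910446166992)
```

View pics/fixA.png

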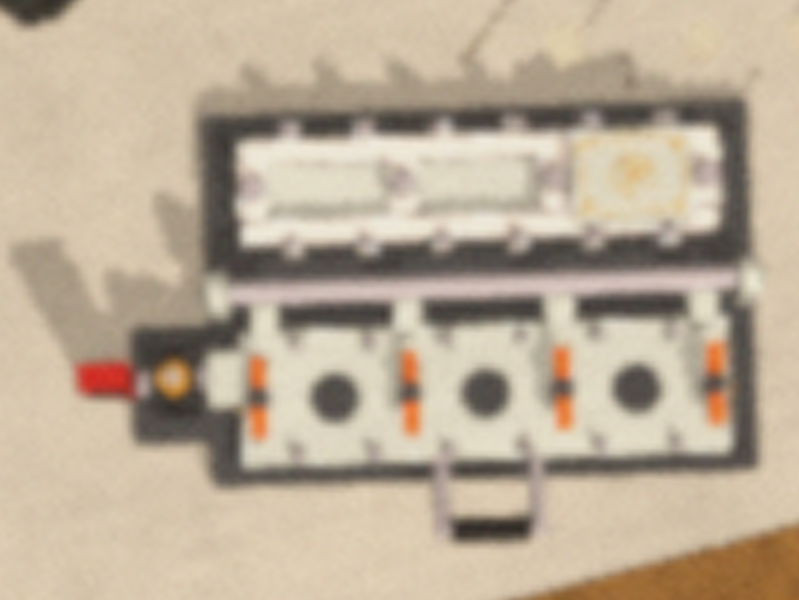

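View pics/fixB.png

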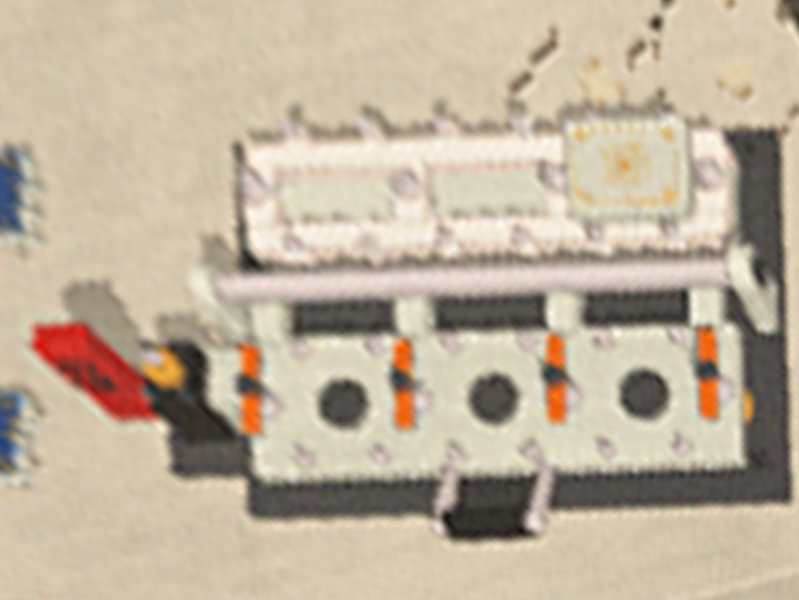

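View pics/area.png

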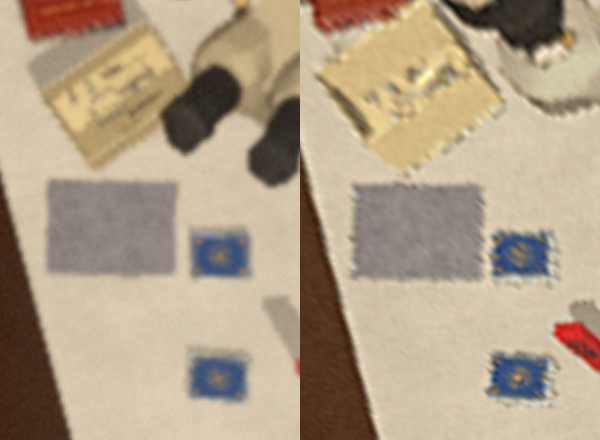

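```bash
cat > fit.py <<'E'
from h import *
np.set_printoptions(precision=4,suppress=True)
def ray(s,uv):
    h=s['z_map'].shape[0]; f=h/2/np.tan(np.radians(s['vertical_fov'])/2)
    d=np.array(s['attitude'])@np.array([(uv[0]-s['cx'])/f,(uv[1]-s['cy'])/f,1]); return np.array(s['eye']),d/np.linalg.norm(d)
def tri(a,ua,b,ub):
    (p,d),(q,e)=ray(a,ua),ray(b,ub); A=np.stack([d,-e],1); t=np.linalg.lstsq(A,q-p,rcond=None)[0]
    P,Q=p+t[0]*d,q+t[1]*e; return (P+Q)/2,np.linalg.norm(P-Q)
def blobs(s,lo,hi,amin,close=0):
    H=cv2.cvtColor(s['color'],cv2.COLOR_RGB2HSV); m=cv2.inRange(H,lo,hi)
    if close: m=cv2.morphologyEx(m,cv2.MORPH_CLOSE,np.ones((close,close)))
    c=cloud(s); n,l,st,ce=cv2.connectedComponentsWithStats(m); out=[]
    for i in range(1,n):
        if st[i,4]>=amin:
            P=c[(l==i)&(s['z_map']>0)]; md=np.median(P,0)
            if .3<md[0]<.8 and -.5<md[1]<.25 and md[2]<.12: out.append((ce[i],st[i,4],md,i))
    return out,l
def plates(a,b):
    oa,_=blobs(a,(95,90,40),(130,255,255),40,3); ob,_=blobs(b,(95,90,40),(130,255,255),40,3)
    for x in oa:
        for y in ob:
            if np.hypot(*(x[2]-y[2])[:2])<.02: print('blue',x[0],y[0],'tri',*tri(a,x[0],b,y[0]),'at.0',px(a,x[0],x[2][2]),px(b,y[0],y[2][2]),x[1],y[1])
E
python3 - <<'E'
from fit import *
a=snap('top'); b=snap('scene'); ca,cb=cloud(a),cloud(b)
plates(a,b)
for nm,lo,hi,am in (('orange',(5,170,150),(18,255,255),6),('red',(0,170,90),(4,255,255),10)):
    oa,_=blobs(a,lo,hi,am); ob,_=blobs(b,lo,hi,am)
    for n,o in (('a',oa),('b',ob)):
        for x in o: print(nm,n,x[0],x[1],x[2])
# microscope heights
for n,c in (('top',ca),('scene',cb)):
    for y0 in np.arange(-.18,.12,.03):
        row=[]
        for x0 in np.arange(.5,.8,.03):
            k=(c[...,0]>=x0)&(c[...,0]<x0+.03)&(c[...,1]>=y0)&(c[...,1]<y0+.03)&(c[...,2]>.03)
            z=c[k][:,2]; row.append(f'{z.min()*1e3:.0f}-{z.max()*1e3:.0f}' if len(z) else '.')
        print(n,round(y0,2),row)
# tray
for n,s in (('top',a),('scene',b)):
    for q in ('parts_tray','felt_mat'):
        print(n,q,[(round(d['score'],2),np.round(d['pixel']),px(s,d['pixel'],.017)) for d in arm.recognise(n,q)])
# mat
for n,s in (('top',a),('scene',b)):
    O=ortho(s,.002,.47,.66,.05,.22,.0005); H=cv2.cvtColor(O,cv2.COLOR_RGB2HSV)
    m=((H[...,1]<40)&(H[...,2]<170)).astype(np.uint8); m=cv2.morphologyEx(m,cv2.MORPH_OPEN,np.ones((15,15)))
    k=max(cv2.findContours(m,0,1)[0],key=cv2.contourArea); (u,v),wh,t=cv2.minAreaRect(k); print('mat',n,.66-v*.0005,.22-u*.0005,np.array(wh)*.0005,t)
# finished plate top by cloud: points z>.034 in nest area
for n,c in (('top',ca),('scene',cb)):
    k=(abs(c[...,0]-.51)<.06)&(abs(c[...,1]+.33)<.06)&(c[...,2]>.033)&(c[...,2]<.05); print('fin',n,k.sum(),np.median(c[k],0))
cv2.imwrite('pics/zoom.png',np.hstack([cv2.resize(b['color'][110:260,160:330],None,fx=2.3,fy=2.3,interpolation=3)[:345],cv2.resize(a['color'][100:250,120:290],None,fx=2.3,fy=2.3,interpolation=3)[:345]])[:,:,::-1])
E
```

```text
blue [188.011  199.6593] [215.8358 179.5672] tri [0.524  0.0199 0.0106] 0.0015200067253650503 at.0 [0.524  0.0209 0.0076] [0.5266 0.0216 0.0084] 91 67
blue [187.1053 239.1474] [186.7358 197.9528] tri [0.4031 0.0227 0.0094] 0.0006311546543670838 at.0 [0.4031 0.0232 0.0076] [0.4043 0.0237 0.0082] 95 106
orange a [141.9663 118.1798] 89 [0.7886 0.1652 0.0206]
orange a [153.1429 121.0714] 14 [0.7776 0.1298 0.02  ]
orange a [135.4167 125.5   ] 36 [0.7661 0.1866 0.0209]
orange a [147.  122.5] 6 [0.7722 0.1487 0.0227]
orange a [152.2857 125.4286] 7 [0.7645 0.1331 0.02  ]
orange a [143.7 127.3] 20 [0.7572 0.1573 0.0219]
orange a [321.3333 228.5   ] 6 [ 0.4198 -0.3762  0.0392]
orange a [269.5714 231.2857] 7 [ 0.4168 -0.2254  0.0388]
orange b [236.575 127.75 ] 40 [0.7928 0.1756 0.0221]
orange b [229.65 129.9 ] 20 [0.7669 0.1855 0.022 ]
orange b [239.2667 133.0667] 15 [0.7719 0.1427 0.021 ]
orange b [361.2727 196.6364] 11 [ 0.7008 -0.3941  0.0471]
orange b [218.8462 207.9231] 13 [ 0.4083 -0.1114  0.0413]
orange b [359.5 208. ] 6 [ 0.7023 -0.3955  0.0074]
orange b [230.5556 213.3333] 9 [ 0.4148 -
[... 2675 characters left out ...]
'.', '.', '.', '.', '35-35', '31-37', '.', '31-37', '33-33', '.', '.']
scene 0.09 ['.', '.', '.', '.', '30-38', '33-33', '.', '31-34', '32-35', '.', '146-161']
top parts_tray [(0.76, array([153., 148.]), array([0.6891, 0.1305, 0.017 ]))]
top felt_mat [(0.82, array([154., 192.]), array([0.5478, 0.1243, 0.017 ]))]
scene parts_tray [(0.84, array([226., 146.]), array([0.6835, 0.1269, 0.017 ]))]
scene felt_mat [(0.81, array([199., 165.]), array([0.5378, 0.1103, 0.017 ]))]
mat top 0.5541251678466798 0.1310244903564453 [0.1263 0.0917] 0.38712772727012634
mat scene 0.5557500076293945 0.13175001525878904 [0.1285 0.0945] 0.0
fin top 481 [ 0.4986 -0.3332  0.0373]
fin scene 522 [ 0.4963 -0.3348  0.0374]
```

View pics/zoom.png

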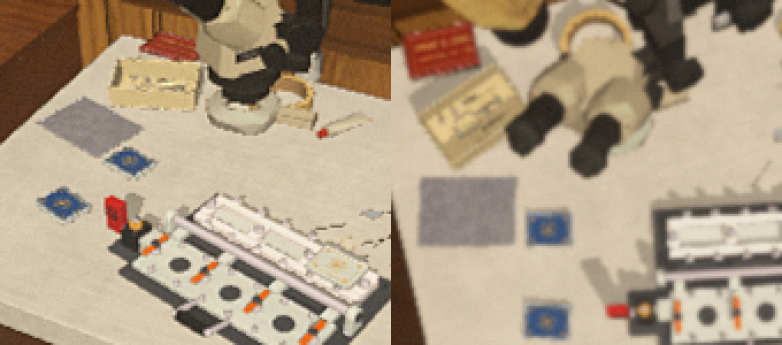

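```bash
cat > plan.py <<'E'
from h import *
from scipy.spatial.transform import Rotation as R
import math
YAW=.034; HX=np.array([.458,-.2612]); X=np.array([math.cos(YAW),math.sin(YAW)]); Y=np.array([-X[1],X[0]])
def F(x,y): return HX+x*X+y*Y
def rot(yaw,tilt=0):  # tool y at world angle yaw, z down; tilt about tool y (leans the flange to tool +x side if >0)
    y=np.array([math.cos(yaw),math.sin(yaw),0]); z=np.array([0,0,-1.]); M=np.stack([np.cross(y,z),y,z],1)
    return M@R.from_rotvec([0,tilt,0]).as_matrix()
def plan(wps,start=None):
    """wps: (x,y,z_tcp,R,jaw,step_mm). prints calls of 5 rows"""
    o=arm.observe(); p,M=(np.array(o['eef_pos']),np.array(o['eef_rot'])) if start is None else start
    rows=[]
    cp,cM=p,M
    for (x,y,z,T,j,st) in wps:
        t=np.array([x,y,z]); rv=R.from_matrix(cM.T@T).as_rotvec(); n=max(1,math.ceil(np.linalg.norm(t-cp)*1e3/st-.02),math.ceil(np.linalg.norm(rv)/.18-.02))
        for i in range(1,n+1): rows.append((j,cp+(t-cp)*i/n,cM@R.from_rotvec(rv*i/n).as_matrix()))
        cp,cM=t,T
    while len(rows)%5: rows.append(rows[-1])
    for k in range(0,len(rows),5):
        out=[]
        for j,q,T in rows[k:k+5]:
            d=np.round(M.T@(q-p)*1e3,1); r=np.round(R.from_matrix(M.T@T).as_rotvec(),3); out+=[j,*d,*r]
        p,M=p+M@(d/1e3),M@R.from_rotvec(r).as_matrix()
        print('['+','.join(f'{v:g}' for v in out)+']')
    print('end',p)
E
python3 - <<'E'
from plan import *
np.set_printoptions(precision=4,suppress=True)
for n in ('top','scene'):
    s=snap(n); c=cloud(s); P=c.reshape(-1,3); q=P[:,:2]-HX; fx,fy=q@X,q@Y
    for nm,y0 in (('p/n1',.076),('p/n2',0)):
        print(n,nm,[(int(x*1e3),int(1e3*np.median(P[k][:,2])) if (k:=(abs(fx-x)<.003)&(abs(fy-y0)<.008)).any() else None) for x in np.arange(-.13,.13,.006)])
o=arm.observe(); print(o['time_s'])
T=rot(YAW); x,y=F(.053,-.076)
plan([(.38,0,.40,T,-1,60),(x-.05,y+.02,.33,T,-1,60),(x,y,.245,T,-1,60)])
E
```

```text
top p/n1 [(-130, 0), (-124, 0), (-118, 0), (-111, 0), (-105, 0), (-99, -1), (-93, 8), (-87, 13), (-81, 25), (-75, 24), (-69, 25), (-63, 26), (-57, 26), (-51, 26), (-45, 27), (-39, 25), (-33, 25), (-27, 25), (-21, 25), (-15, 11), (-9, 10), (-3, 36), (2, 38), (8, 12), (14, 9), (20, 9), (26, 22), (32, 29), (38, 21), (44, 21), (50, 18), (56, 19), (62, 20), (68, 27), (74, 27), (80, 9), (86, 10), (92, 7), (98, 0), (104, 0), (110, 0), (116, 0), (122, 0), (128, -1)]
top p/n2 [(-130, 4), (-124, 40), (-118, 37), (-111, 0), (-105, 0), (-99, -2), (-93, 9), (-87, 10), (-81, 27), (-75, 25), (-69, 26), (-63, 24), (-57, 26), (-51, 25), (-45, 25), (-39, 24), (-33, 24), (-27, 27), (-21, 24), (-15, 7), (-9, 9), (-3, 37), (2, 38), (8, 8), (14, 8), (20, 10), (26, 26), (32, 28), (38, 24), (44, 20), (50, 20), (56, 20), (62, 21), (68, 27), (74, 28), (80, 7), (86, 8), (92, 8), (98, 0), (104, 1), (110, 0), (116, 0), (122, 1), (128, 0)]
scene p/n1 [(-130, 0), (-124, 0), (-118, -1), (-111, -2), (-105, 0), (-99, -748), (-93, 0), (-87, 10), (-81, 10), (-75, 24), (-69, 24), (-63, 25), (-57, 25), (-51, 25), (-45, 2
[... 720 characters left out ...]
26), (80, -753), (86, -751), (92, -750), (98, -751), (104, -752), (110, -753), (116, -373), (122, 0), (128, -1)]
2.2
[-1,-34.6,-44.3,0.5,0,0,0.111,-1,-69.2,-88.7,0.9,0,0,0.222,-1,-103.9,-133,1.4,0,0,0.334,-1,-138.5,-177.4,1.9,0,0,0.445,-1,-173.1,-221.7,2.3,0,0,0.556]
[-1,-52.8,-19.4,0.5,0,0,0.111,-1,-105.6,-38.8,1,0,0,0.222,-1,-158.4,-58.1,1.4,0,0,0.334,-1,-211.2,-77.5,1.9,0,0,0.445,-1,-264.1,-96.9,2.4,0,0,0.556]
[-1,-53,12.1,11.6,0,0,-0,-1,-106,24.2,23.3,0,0,-0,-1,-159,36.4,35,0,0,-0,-1,-212,48.5,46.6,0,0,-0,-1,-265,60.6,58.3,0,0,-0]
[-1,-53,12.2,11.7,0,0,-0,-1,-63.8,36.8,54.2,0,0,-0,-1,-74.7,61.5,96.7,0,0,-0,-1,-74.7,61.5,96.7,0,0,-0,-1,-74.7,61.5,96.7,0,0,-0]
end [ 0.5136 -0.3354  0.245 ]
```

Request:
{"api": "apply_moves", "payload": {"increments": [-0.3,-34.6,-44.3,0.5,0,0,0.111,-0.3,-69.2,-88.7,0.9,0,0,0.222,-0.3,-103.9,-133,1.4,0,0,0.334,-0.3,-138.5,-177.4,1.9,0,0,0.445,-0.3,-173,-222,2,0,0,0.556], "squeeze": 25}}

```text
time_s: 2.82
eef_pos: [0.3134, 0.2714, 0.4027]
eef_rot: [[-0.554, 0.833, 0.001], [0.833, 0.554, 0.0], [-0.0, 0.001, -1.0]]
wrist_force: [0.7, -0.3, 0.3]
width: 0.0573
grasp_force: 0.0
```

Request:
{"api": "apply_moves", "payload": {"increments": [-0.3,-52.8,-19.4,0.5,0,0,0.111,-0.3,-105.6,-38.8,1,0,0,0.222,-0.3,-158.4,-58.1,1.4,0,0,0.334,-0.3,-211.2,-77.5,1.9,0,0,0.445,-0.3,-264,-97,2,0,0,0.556]}}

```text
time_s: 3.45
eef_pos: [0.3795, -0.002, 0.4009]
eef_rot: [[-0.03, 1.0, 0.001], [1.0, 0.03, -0.0], [-0.0, 0.001, -1.0]]
wrist_force: [0.8, -0.0, -0.5]
width: 0.057
grasp_force: 0.0
```

Request:
{"api": "apply_moves", "payload": {"increments": [-0.3,-53,12.1,11.6,0,0,0,-0.3,-106,24.2,23.3,0,0,0,-0.3,-159,36.4,35,0,0,0,-0.3,-212,48.5,46.6,0,0,0,-0.3,-265,60,58,0,0,0]}}

```text
time_s: 4.08
eef_pos: [0.4487, -0.2649, 0.3424]
eef_rot: [[-0.034, 0.999, 0.001], [0.999, 0.034, -0.0], [-0.0, 0.001, -1.0]]
wrist_force: [1.0, -0.3, 0.6]
width: 0.0572
grasp_force: 0.0
```

Run:
```python
from plan import *
o=arm.observe(); print(o['time_s'],np.round(o['eef_pos'],4),np.round(o['eef_rot'],3).tolist(),o['width'],o['wrist_force'])
T=rot(YAW); x,y=F(.053,-.076)
plan([(x-.02,y+.01,.28,T,-.3,60),(x,y,.24,T,-.3,60),(x,y,.24,T,-.3,60),(x,y,.24,T,-.3,60)])
```

```text
4.075 [ 0.4487 -0.2649  0.3424] [[-0.034, 0.999, 0.001], [0.999, 0.034, -0.0], [-0.0, 0.001, -1.0]] 0.05716201343103624 [ 1.04023693 -0.29299006  0.58452457]
[-0.3,-31,21.4,31.2,0,0,-0,-0.3,-61.9,42.7,62.5,0.001,0,-0,-0.3,-72.6,62.3,102.5,0.001,0,-0,-0.3,-72.6,62.3,102.5,0.001,0,-0,-0.3,-72.6,62.3,102.5,0.001,0,-0]
end [ 0.51351418 -0.33538832  0.24000568]
```

Request:
{"api": "apply_moves", "payload": {"increments": [-0.3,-31,21.4,31,0,0,0,-0.3,-62,42.7,62.5,0,0,0,-0.3,-72.5,62,102.5,0,0,0,-0.3,-72.5,62,115,0,0,0,-0.3,-72.5,62,122,0,0,0]}}

```text
time_s: 4.7
eef_pos: [0.5128, -0.333, 0.2205]
eef_rot: [[-0.034, 0.999, -0.001], [0.999, 0.034, 0.0], [0.0, -0.001, -1.0]]
wrist_force: [-0.3, -0.7, 0.3]
width: 0.0568
grasp_force: 0.0
```

Request:
{"api": "apply_moves", "payload": {"increments": [-0.3,0,0,4,0,0,0,-0.3,0,0,7,0,0,0,0.3,0,0,7,0,0,0,0.3,0,0,7,0,0,0,0.3,0,0,7,0,0,0]}}

```text
time_s: 5.32
eef_pos: [0.5132, -0.3334, 0.2145]
eef_rot: [[-0.034, 0.999, 0.001], [0.999, 0.034, -0.0], [-0.001, 0.001, -1.0]]
wrist_force: [-0.7, 0.6, 3.9]
width: 0.0455
grasp_force: 25.0
```

Request:
{"api": "apply_moves", "payload": {"increments": [0.3,0,0,0,0,0,0,0.3,0,0,0,0,0,0,0.3,0,0,-8,0,0,0,0.3,0,0,-16,0,0,0,0.3,0,0,-24,0,0,0]}}

```text
time_s: 5.95
eef_pos: [0.5131, -0.3334, 0.2381]
eef_rot: [[-0.034, 0.999, -0.0], [0.999, 0.034, -0.0], [-0.0, -0.0, -1.0]]
wrist_force: [-0.8, 0.6, -0.5]
width: 0.0457
grasp_force: 25.0
```

Run:
```python
from plan import *
T=rot(YAW)
plan([(.45,-.29,.285,T,.3,60),(.385,-.15,.285,T,.3,60),(.38,.06,.285,T,.3,60),(.48,.131,.26,T,.3,60),(.55,.131,.205,T,.3,60),(.55,.131,.189,T,.3,8),(.55,.131,.189,T,.3,8)])
```

```text
[0.3,22.8,-30.8,-23.5,-0,0,0,0.3,45.5,-61.6,-46.9,-0,0,0,0.3,92.9,-81.7,-46.9,-0,0,0,0.3,140.3,-101.7,-46.9,-0,0,0,0.3,187.7,-121.8,-46.9,-0,0,0]
[0.3,52.5,0.5,-0,-0,0,0,0.3,105,1.1,-0,-0,0,0,0.3,157.5,1.6,-0,-0,0,0,0.3,210,2.2,-0,-0,0,0,0.3,232.5,36.3,8.3,-0,0,0]
[0.3,22.6,34.1,8.3,-0,0,0,0.3,45.1,68.2,16.6,-0,0,0,0.3,43.9,103.2,44.1,-0,0,0,0.3,42.7,138.2,71.6,-0,0,0,0.3,42.7,138.2,79.6,-0,0,0]
[0.3,0,-0,8,-0,0,0,0.3,0,-0,8,-0,0,0,0.3,0,-0,8,-0,0,0,0.3,0,-0,8,-0,0,0,0.3,0,-0,8,-0,0,0]
end [0.55001974 0.13099963 0.18903543]
```

Request:
{"api": "apply_moves", "payload": {"increments": [0.3,23,-31,-23.5,0,0,0,0.3,45.5,-61.5,-47,0,0,0,0.3,93,-81.5,-47,0,0,0,0.3,140,-101.5,-47,0,0,0,0.3,188,-122,-47,0,0,0]}}

```text
time_s: 6.58
eef_pos: [0.3839, -0.1484, 0.2851]
eef_rot: [[-0.033, 0.999, 0.001], [0.999, 0.033, -0.0], [-0.0, 0.001, -1.0]]
wrist_force: [-0.7, 0.9, -0.9]
width: 0.0455
grasp_force: 25.0
```

Request:
{"api": "apply_moves", "payload": {"increments": [0.3,52.5,0.5,0,0,0,0,0.3,105,1,0,0,0,0,0.3,157.5,1.5,0,0,0,0,0.3,210,2,0,0,0,0,0.3,232.5,36,8,0,0,0]}}

```text
time_s: 7.2
eef_pos: [0.4122, 0.0864, 0.2786]
eef_rot: [[-0.037, 0.999, 0.004], [0.999, 0.037, 0.001], [0.001, 0.004, -1.0]]
wrist_force: [0.0, -1.2, 0.0]
width: 0.0454
grasp_force: 25.0
```

Request:
{"api": "apply_moves", "payload": {"increments": [0.3,22.5,34,8.5,0,0,0,0.3,45,68,16.5,0,0,0,0.3,44,103,44,0,0,0,0.3,42.5,138,71.5,0,0,0,0.3,42.5,138,79.5,0,0,0]}}

```text
time_s: 7.82
eef_pos: [0.55, 0.1309, 0.1942]
eef_rot: [[-0.033, 0.999, -0.005], [0.999, 0.033, -0.001], [-0.001, -0.005, -1.0]]
wrist_force: [-0.8, -0.7, -0.7]
width: 0.0458
grasp_force: 25.0
```

Request:
{"api": "apply_moves", "payload": {"increments": [0.3,0,0,6,0,0,0,0.3,0,0,8.5,0,0,0,0.3,0,0,8.5,0,0,0,-0.2,0,0,8.5,0,0,0,-0.2,0,0,8.5,0,0,0]}}

```text
time_s: 8.45
eef_pos: [0.5494, 0.1312, 0.1895]
eef_rot: [[-0.034, 0.999, 0.001], [0.999, 0.034, 0.0], [0.0, 0.001, -1.0]]
wrist_force: [0.3, -0.2, -1.2]
width: 0.0527
grasp_force: 0.0
```

Run:
```python
from fit import *
a=snap('top'); b=snap('scene','s1.png')
o=arm.observe(); print(o['time_s'],np.round(o['eef_pos'],4),o['width'],o['grasp_force'])
plates(a,b)
```

```text
8.55 [0.5494 0.1311 0.1891] 0.05260543496113151 0.0
blue [187.9667 199.7222] [215.7879 179.6212] tri [0.5238 0.02   0.0104] 0.0015792409571833007 at.0 [0.5238 0.021  0.0077] [0.526  0.0212 0.0087] 90 66
blue [187.1089 239.1881] [186.6509 198.    ] tri [0.4029 0.0228 0.0093] 0.0004536512264814375 at.0 [0.403  0.0233 0.0071] [0.4041 0.0239 0.008 ] 101 106
```

View pics/s1.png

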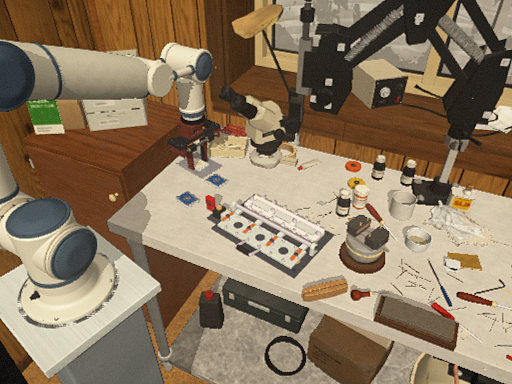

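```bash
cat >> plan.py <<'E'
def tip(x,y,z,T):  # TCP for fingertip centre
    return tuple(np.array([x,y,z])-.182*T[:,2])
E
python3 - <<'E'
from plan import *
T=rot(YAW); TT=rot(YAW,-.42)
plan([(.55,.131,.26,T,-.3,40),(*tip(.53,.10,.09,TT),TT,-.3,60),(*tip(.525,.0167,.06,TT),TT,-.3,60),(*tip(.525,.0167,.0055,TT),TT,-.3,30),(*tip(.525,.0167,.0055,TT),TT,-.3,30)])
E
```

```text
[-0.3,-0.1,0.3,-35.4,0,-0,0,-0.3,-0.2,0.7,-70.9,0.001,-0,0,-0.3,14.5,-6.3,-69.6,0.001,-0.14,-0,-0.3,29.1,-13.4,-68.4,0.001,-0.28,-0,-0.3,43.8,-20.4,-67.1,0.001,-0.42,-0]
[-0.3,-31.9,-3.9,30.7,-0,-0,-0,-0.3,-63.7,-7.8,61.3,-0,-0,-0,-0.3,-52.6,-7.8,86.2,-0,-0,-0,-0.3,-41.5,-7.8,111.1,-0,-0,-0,-0.3,-41.5,-7.8,111.1,-0,-0,-0]
end [0.52244343 0.09081088 0.17167184]
```

Request:
{"api": "apply_moves", "payload": {"increments": [-0.3,0,0.5,-35.5,0,0,0,-0.3,0,0.5,-71,0,0,0,-0.3,14.5,-6.5,-69.5,0,-0.14,0,-0.3,29,-13.5,-68.5,0,-0.28,0,-0.3,44,-20.5,-67,0,-0.42,0]}}

```text
time_s: 9.18
eef_pos: [0.5272, 0.1747, 0.2562]
eef_rot: [[-0.03, 0.999, 0.015], [0.911, 0.034, -0.411], [-0.411, 0.001, -0.911]]
wrist_force: [-0.2, 0.1, -0.6]
width: 0.0574
grasp_force: 0.0
```

Request:
{"api": "apply_moves", "payload": {"increments": [-0.3,0,0,0,0,0,0,-0.3,-32,-4,30.5,0,0,0,-0.3,-63.5,-8,61.5,0,0,0,-0.3,-63.5,-8,61.5,0,0,0,-0.3,-63.5,-8,61.5,0,0,0]}}

```text
time_s: 9.8
eef_pos: [0.5225, 0.0908, 0.226]
eef_rot: [[-0.029, 0.999, 0.014], [0.913, 0.033, -0.406], [-0.406, 0.001, -0.914]]
wrist_force: [-0.4, -0.3, 1.0]
width: 0.0572
grasp_force: 0.0
```

Run:
```python
from fit import *
from plan import *
b=snap('scene'); a=snap('top')
cv2.imwrite('pics/s2.png',np.hstack([cv2.resize(b['color'][90:230,120:290],None,fx=2.3,fy=2.3),cv2.resize(a['color'][110:250,100:270],None,fx=2.3,fy=2.3)])[:,:,::-1])
TT=rot(YAW,-.42); plates(a,b)
o=arm.observe(); print(o['time_s'],np.round(o['eef_pos'],4),o['wrist_force'])
plan([(*tip(.525,.0167,.0055,TT),TT,-.3,30)])
```

```text
blue [188.0978 199.5543] [215.7879 179.6212] tri [0.5241 0.0199 0.0104] 0.0009314554240363159 at.0 [0.5243 0.0206 0.0076] [0.5266 0.0219 0.008 ] 92 66
blue [187.1414 239.0909] [186.7358 198.0094] tri [0.4032 0.0227 0.0091] 0.0004142816174240607 at.0 [0.4032 0.0231 0.0077] [0.404  0.0234 0.0083] 99 106
9.9 [0.5226 0.0916 0.2262] [ 0.2688  0.5262 -0.1426]
[-0.3,10.8,-0.1,25.1,0.001,-0.001,-0,-0.3,21.5,-0.2,50.1,0.002,-0.001,-0,-0.3,21.5,-0.2,50.1,0.002,-0.001,-0,-0.3,21.5,-0.2,50.1,0.002,-0.001,-0,-0.3,21.5,-0.2,50.1,0.002,-0.001,-0]
end [0.5225 0.0909 0.1717]
```

View pics/s2.png

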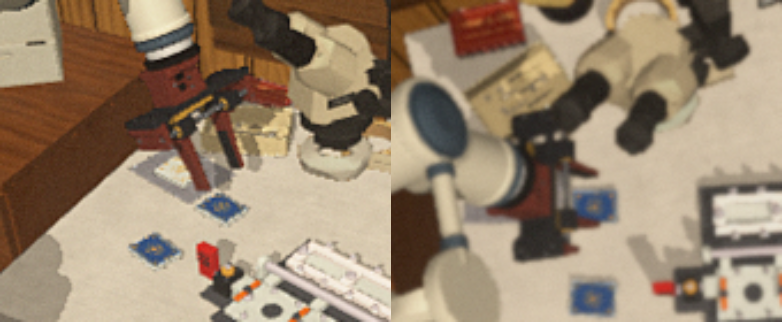

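Request:
{"api": "apply_moves", "payload": {"increments": [-0.3,10.5,0,25,0,0,0,-0.3,19,0,45,0,0,0,-0.3,21.5,0,50,0,0,0,-0.3,21.5,0,50,0,0,0,0.3,21.5,0,50,0,0,0]}}

```text
time_s: 10.52
eef_pos: [0.5224, 0.0906, 0.1713]
eef_rot: [[-0.031, 0.999, 0.015], [0.913, 0.034, -0.407], [-0.408, 0.001, -0.913]]
wrist_force: [-1.2, 0.5, 0.5]
width: 0.0502
grasp_force: 0.0
```

Request:
{"api": "apply_moves", "payload": {"increments": [0.3,0,0,0,0,0,0,0.3,0,0,0,0,0,0,0.3,0,0,0,0,0,0,0.3,-1.5,0,-4,0,0,0,0.3,-4,0,-9,0,0,0]}}

```text
time_s: 11.15
eef_pos: [0.522, 0.0903, 0.1807]
eef_rot: [[-0.031, 0.999, 0.013], [0.912, 0.034, -0.408], [-0.408, -0.001, -0.913]]
wrist_force: [0.0, 0.4, -0.9]
width: 0.0458
grasp_force: 24.8
```

Run:
```python
from plan import *
TT=rot(YAW,-.42)
o=arm.observe(); M=np.array(o['eef_rot']); p=np.array(o['eef_pos']);print(o['time_s'],p,p+.182*M[:,2],o['width'],o['grasp_force'],o['wrist_force'])
plan([(*tip(.43,.105,.02,TT),TT,.3,45),(*tip(.43,.105,.0055,TT),TT,.3,10)])
```

```text
11.15 [0.52198341 0.09030973 0.1806889 ] [0.5243183  0.01611135 0.01451685] 0.045823094214344065 24.81755373068154 [ 0.04024471  0.40611831 -0.89217102]
[0.3,27.3,-30.5,-14.2,-0,0,0,0.3,54.5,-61,-28.3,-0.001,0,0,0.3,81.8,-91.4,-42.5,-0.001,0,0,0.3,84.8,-91.4,-35.8,-0.001,0,0,0.3,87.7,-91.4,-29.2,-0.001,0,0]
end [0.42751033 0.17914391 0.17167693]
```

Request:
{"api": "apply_moves", "payload": {"increments": [0.3,27,-30.5,-14,0,0,0,0.3,54.5,-61,-28.5,0,0,0,0.3,82,-91.5,-42.5,0,0,0,0.3,85,-91.5,-36,0,0,0,0.3,87,-91.5,-31,0,0,0]}}

```text
time_s: 11.78
eef_pos: [0.4279, 0.1791, 0.1734]
eef_rot: [[-0.031, 0.999, 0.015], [0.912, 0.035, -0.408], [-0.408, 0.0, -0.913]]
wrist_force: [-0.3, 0.4, -1.6]
width: 0.0453
grasp_force: 24.8
```

Request:
{"api": "apply_moves", "payload": {"increments": [0.3,0.5,0,1,0,0,0,0.3,0.5,0,1,0,0,0,-0.3,0.5,0,1,0,0,0,-0.3,0.5,0,1,0,0,0,-0.3,-25,0,-55,0,0,0]}}

```text
time_s: 12.4
eef_pos: [0.4263, 0.1782, 0.2301]
eef_rot: [[-0.035, 0.999, 0.005], [0.911, 0.034, -0.411], [-0.411, -0.01, -0.912]]
wrist_force: [0.6, -0.1, 0.2]
width: 0.0572
grasp_force: 0.0
```

Run:
```python
from fit import *
from plan import *
a=snap('top');b=snap('scene'); plates(a,b)
o=arm.observe(); print(o['time_s'],np.round(o['eef_pos'],4),o['width'])
T=rot(YAW)
plan([(.41,.06,.30,T,-.3,60),(.4035,.0233,.23,T,-.3,60)])
```

```text
blue [158.7273 231.9504] [174.2093 182.8023] tri [0.4273 0.108  0.0103] 0.0008932735832795437 at.0 [0.4272 0.1089 0.0077] [0.4291 0.1098 0.0084] 121 86
blue [187.28 239.31] [186.7358 198.0094] tri [0.4026 0.0221 0.0099] 0.0006847560202132609 at.0 [0.4026 0.0227 0.0075] [0.4041 0.0235 0.0082] 100 106
12.5 [0.4292 0.1794 0.2408] 0.05714878159290459
[-0.3,-44.2,-7.5,-2.1,0.003,0.139,-0.001,-0.3,-88.4,-15.1,-4.2,0.007,0.278,-0.002,-0.3,-132.6,-22.6,-6.3,0.01,0.417,-0.002,-0.3,-135.1,-26.8,33.1,0.01,0.417,-0.002,-0.3,-137.6,-31.1,72.4,0.01,0.417,-0.002]
end [0.4035 0.0233 0.23  ]
```

Request:
{"api": "apply_moves", "payload": {"increments": [-0.3,-44,-7.5,-2,0.003,0.139,0,-0.3,-88.5,-15,-4,0.007,0.278,-0.002,-0.3,-132.5,-22.5,-6,0.01,0.417,-0.002,-0.3,-135,-27,33,0.01,0.417,-0.002,-0.3,-137.5,-31,72.5,0.01,0.417,-0.002]}}

```text
time_s: 13.12
eef_pos: [0.402, 0.0216, 0.2243]
eef_rot: [[-0.032, 0.999, -0.006], [0.999, 0.032, -0.004], [-0.003, -0.006, -1.0]]
wrist_force: [-0.6, -0.2, -0.1]
width: 0.0572
grasp_force: 0.0
```

Request:
{"api": "apply_moves", "payload": {"increments": [-0.3,0,0,30,0,0,0,-0.3,0,0,42,0,0,0,-0.3,0,0,45,0,0,0,-0.3,0,0,45,0,0,0,0.3,0,0,45,0,0,0]}}

```text
time_s: 13.75
eef_pos: [0.4029, 0.0227, 0.1824]
eef_rot: [[-0.034, 0.999, -0.003], [0.999, 0.034, -0.004], [-0.004, -0.003, -1.0]]
wrist_force: [3.6, -0.9, 6.0]
width: 0.0502
grasp_force: 2.7
```

Request:
{"api": "apply_moves", "payload": {"increments": [0.3,0,0,0,0,0,0,0.3,0,0,0,0,0,0,0.3,0,0,-20,0,0,0,0.3,0,0,-40,0,0,0,0.3,0,0,-40,0,0,0]}}

```text
time_s: 14.38
eef_pos: [0.4026, 0.023, 0.2211]
eef_rot: [[-0.034, 0.999, -0.006], [0.999, 0.034, -0.004], [-0.003, -0.006, -1.0]]
wrist_force: [0.2, 0.1, -1.3]
width: 0.0469
grasp_force: 24.1
```

Run:
```python
from fit import *
from plan import *
a=snap('top');b=snap('scene'); plates(a,b)
o=arm.observe(); print(o['time_s'],np.round(o['eef_pos'],4),np.round(o['eef_rot'],3).tolist(),o['width'],o['wrist_force'])
T=rot(YAW); x,y=F(-.053,.0)
plan([(.39,-.05,.28,T,.3,60),(x,y+.03,.27,T,.3,60),(x,y,.25,T,.3,60)])
```

```text
14.475 [0.4019 0.023  0.2188] [[-0.034, 0.999, -0.01], [0.999, 0.034, -0.003], [-0.003, -0.01, -1.0]] 0.0469924418215326 [-0.2484 -0.1057 -1.5938]
[0.3,-36.3,-7.5,-30.4,-0.005,0.002,0,0.3,-72.7,-15,-60.9,-0.01,0.003,0,0.3,-118.5,-12.8,-58.2,-0.01,0.003,0,0.3,-164.4,-10.6,-55.6,-0.01,0.003,0,0.3,-210.2,-8.4,-53,-0.01,0.003,0]
[0.3,-45.9,2.2,2.5,0,0,0,0.3,-75.9,1.2,22.5,0,0,0,0.3,-75.9,1.2,22.5,0,0,0,0.3,-75.9,1.2,22.5,0,0,0,0.3,-75.9,1.2,22.5,0,0,0]
end [ 0.405 -0.263  0.25 ]
```

Run:
```python
from fit import *
b=snap('scene'); a=snap('top')
cv2.imwrite('pics/s3.png',np.hstack([cv2.resize(b['color'][130:230,130:240],None,fx=3.5,fy=3.5,interpolation=3),cv2.resize(a['color'][180:280,130:240],None,fx=3.5,fy=3.5,interpolation=3)])[:,:,::-1])
o=arm.observe(); print(o['width'],o['grasp_force'],o['wrist_force'],o['ft_torque'])
```

```text
0.04678108199617849 24.107818712946028 [-0.2142 -0.2741 -1.192 ] [-0.0671  0.0173  0.0392]
```

View pics/s3.png

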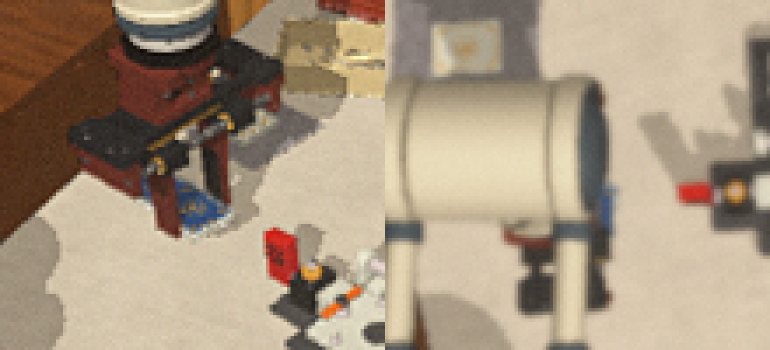

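Run:
```python
from plan import *
T=rot(YAW)
plan([(.4025,.023,.215,T,.3,30),(.4025,.023,.188,T,.3,14),(.4025,.023,.186,T,.3,14),(.4025,.023,.186,T,-.3,14)])
```

```text
[0.3,0.1,0.9,3,-0.012,0.003,0,0.3,0.1,1.1,16.5,-0.012,0.003,0,0.3,0.2,1.2,30,-0.012,0.003,0,0.3,0.2,1.2,32,-0.012,0.003,0,-0.3,0.2,1.2,32,-0.012,0.003,0]
end [0.40246417 0.02303998 0.1859585 ]
```

Request:
{"api": "apply_moves", "payload": {"increments": [0.3,0,1,3,-0.012,0.003,0,0.3,0,1,16.5,-0.012,0.003,0,0.3,0,1,30,-0.012,0.003,0,0.3,0,1,32,-0.012,0.003,0,-0.2,0,1,32,-0.012,0.003,0]}}

```text
time_s: 15.2
eef_pos: [0.4025, 0.0227, 0.1866]
eef_rot: [[-0.034, 0.999, 0.001], [0.999, 0.034, 0.0], [0.0, 0.001, -1.0]]
wrist_force: [0.2, -0.3, -0.6]
width: 0.0518
grasp_force: 0.0
```

Request:
{"api": "apply_moves", "payload": {"increments": [-0.2,0,0,0,0,0,0,-0.2,0,0,0,0,0,0,0.3,0,0,0,0,0,0,0.3,0,0,0,0,0,0,0.3,0,0,0,0,0,0]}}

```text
time_s: 15.82
eef_pos: [0.4027, 0.0227, 0.1873]
eef_rot: [[-0.034, 0.999, 0.003], [0.999, 0.034, -0.0], [-0.0, 0.003, -1.0]]
wrist_force: [-0.5, -0.3, 2.7]
width: 0.0457
grasp_force: 24.4
```

Request:
{"api": "apply_moves", "payload": {"increments": [0.3,0,0,0,0,0,0,0.3,0,0,0,0,0,0,0.3,0,0,-10,0,0,0,0.3,0,0,-35,0,0,0,0.3,0,0,-35,0,0,0]}}

```text
time_s: 16.45
eef_pos: [0.4031, 0.0227, 0.2237]
eef_rot: [[-0.034, 0.999, 0.005], [0.999, 0.034, 0.0], [-0.0, 0.005, -1.0]]
wrist_force: [0.9, -0.2, -0.4]
width: 0.0456
grasp_force: 24.4
```

Run:
```python
from fit import *
from plan import *
a=snap('top');b=snap('scene'); plates(a,b)
o=arm.observe(); print(o['time_s'],np.round(o['eef_pos'],4),np.round(o['eef_rot'],3).tolist(),o['width'],o['wrist_force'],o['grasp_force'])
T=rot(YAW); x,y=F(-.053,.0)
plan([(.39,-.05,.28,T,.3,60),(x,y+.03,.27,T,.3,60),(x,y,.25,T,.3,60)])
```

```text
16.55 [0.4024 0.0227 0.2215] [[-0.034, 0.999, 0.002], [0.999, 0.034, 0.0], [0.0, 0.002, -1.0]] 0.04556825148956146 [-0.1028 -0.2538 -1.463 ] 24.430810804478824
[0.3,-36.1,-7.4,-29.3,0.001,-0,-0,0.3,-72.3,-14.8,-58.6,0.002,-0,-0,0.3,-118.1,-12.6,-56.1,0.002,-0,-0,0.3,-164,-10.4,-53.5,0.002,-0,-0,0.3,-209.8,-8.2,-51,0.002,-0,-0]
[0.3,-45.9,2.3,2.5,-0,-0,-0,0.3,-75.9,1.2,22.5,-0,-0,-0,0.3,-75.9,1.2,22.5,-0,-0,-0,0.3,-75.9,1.2,22.5,-0,-0,-0,0.3,-75.9,1.2,22.5,-0,-0,-0]
end [ 0.405 -0.263  0.25 ]
```

Request:
{"api": "apply_moves", "payload": {"increments": [0.3,-36,-7.5,-29,0,0,0,0.3,-72.5,-15,-58.5,0,0,0,0.3,-118,-12.5,-56,0,0,0,0.3,-164,-10.5,-53.5,0,0,0,0.3,-210,-8,-51,0,0,0]}}

```text
time_s: 17.18
eef_pos: [0.4012, -0.1888, 0.2715]
eef_rot: [[-0.034, 0.999, 0.001], [0.999, 0.034, 0.001], [0.001, 0.001, -1.0]]
wrist_force: [0.4, 0.9, -1.0]
width: 0.0458
grasp_force: 24.4
```

Request:
{"api": "apply_moves", "payload": {"increments": [0.3,-46,2,2.5,0,0,0,0.3,-75.5,1,22.5,0,0,0,0.3,-75.5,1,40,0,0,0,0.3,-75.5,1,46,0,0,0,0.3,-75.5,1,46,0,0,0]}}

```text
time_s: 17.8
eef_pos: [0.4051, -0.2618, 0.2262]
eef_rot: [[-0.035, 0.999, 0.001], [0.999, 0.035, 0.001], [0.001, 0.001, -1.0]]
wrist_force: [-0.4, -0.3, -1.4]
width: 0.0458
grasp_force: 24.4
```

Run:
```python
from fit import *
from plan import *
b=snap('scene'); a=snap('top')
o=arm.observe(); print(o['time_s'],np.round(o['eef_pos'],4),np.round(o['eef_rot'],3).tolist(),o['width'],o['wrist_force'],o['grasp_force'])
d=np.array(o['eef_pos'])[:2]-HX; print('fix frame',d@X,d@Y)
O=ortho(b,.034,.33,.49,-.36,-.14,.0005); cv2.imwrite('pics/s4.png',np.hstack([cv2.resize(O,(400,300)),cv2.resize(b['color'][190:265,205:305],(400,300),interpolation=3)])[:,:,::-1])
```

```text
17.9 [ 0.4055 -0.2621  0.2276] [[-0.035, 0.999, 0.003], [0.999, 0.035, -0.0], [-0.001, 0.003, -1.0]] 0.045584676951598214 [-0.1382  0.3196 -0.6537] 24.430895573459566
fix frame -0.05252003193854184 0.0008830873159046093
```

View pics/s4.png

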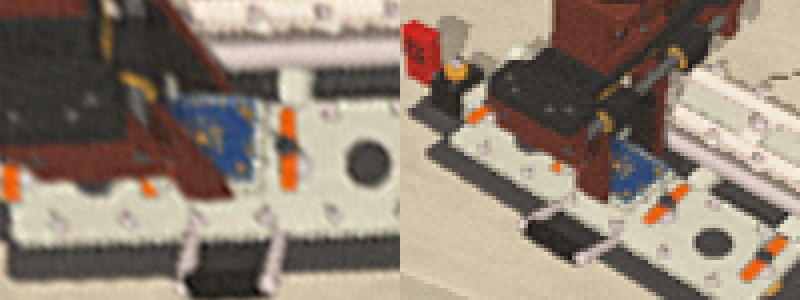

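Request:
{"api": "apply_moves", "payload": {"increments": [0.3,-1,-0.5,4,0,0,0,0.3,-1,-0.5,8,0,0,0,0.3,-1,-0.5,10,0,0,0,0.3,-1,-0.5,12,0,0,0,0.3,-1,-0.5,12,0,0,0]}}

```text
time_s: 18.52
eef_pos: [0.405, -0.264, 0.2149]
eef_rot: [[-0.034, 0.999, 0.003], [0.999, 0.034, -0.001], [-0.001, 0.003, -1.0]]
wrist_force: [4.4, -1.9, -2.2]
width: 0.0456
grasp_force: 24.2
```

Request:
{"api": "apply_moves", "payload": {"increments": [0.3,0,0.5,1,0,0,0,0.3,0,0.5,1.5,0,0,0,-0.25,0,0.5,1.5,0,0,0,-0.25,0,0.5,1.5,0,0,0,-0.25,0,0.5,1.5,0,0,0]}}

```text
time_s: 19.15
eef_pos: [0.405, -0.2637, 0.213]
eef_rot: [[-0.034, 0.999, 0.001], [0.999, 0.034, 0.001], [0.001, 0.001, -1.0]]
wrist_force: [0.0, -0.1, -0.2]
width: 0.0547
grasp_force: 0.0
```

Request:
{"api": "apply_moves", "payload": {"increments": [-0.25,0,0,-15,0,0,0,-0.25,0,0,-35,0,0,0,-0.25,0,-10,-70,0,0,0,-0.25,40,-15,-90,0,0,0,-0.25,100,-15,-95,0,0,0]}}

```text
time_s: 19.77
eef_pos: [0.3864, -0.1643, 0.3114]
eef_rot: [[-0.031, 1.0, 0.006], [1.0, 0.031, -0.002], [-0.002, 0.006, -1.0]]
wrist_force: [0.8, 1.8, 0.5]
width: 0.0549
grasp_force: 0.0
```

Run:
```python
from fit import *
from plan import *
b=snap('scene'); a=snap('top'); plates(a,b)
o=arm.observe(); print(o['time_s'],np.round(o['eef_pos'],4),o['width'],o['wrist_force'])
print(F(-.053,0))
c=cloud(b); q=c[...,:2]-HX; fx,fy=q@X,q@Y
for s in (b,a):
    c=cloud(s); q=c[...,:2]-HX; fx,fy=q@X,q@Y; k=(abs(fx+.053)<.018)&(abs(fy)<.025); z=c[...,2][k]; print(np.median(z),[np.round(np.median(z[(fy[k]>l)&(fy[k]<=l+.0125)]),4) for l in (-.025,-.0125,0,.0125)],[np.round(np.median(z[(fx[k]+.053>l)&(fx[k]+.053<=l+.012)]),4) for l in (-.018,-.006,.006)])
cv2.imwrite('pics/s5.png',np.hstack([cv2.resize(a['color'][190:265,220:320],(400,300),interpolation=3),cv2.resize(b['color'][190:265,205:305],(400,300),interpolation=3)])[:,:,::-1])
T=rot(YAW)
plan([(.39,-.03,.30,T,-.25,60),(.43,.108,.25,T,-.25,60),(.43,.108,.21,T,-.25,60)])
```

```text
blue [158.49 231.96] [174.186  182.7907] tri [0.4275 0.1087 0.0098] 0.001263055043151425 at.0 [0.4273 0.1097 0.0071] [0.4292 0.11   0.0083] 100 86
blue [285.7424 235.8182] [260.2086 235.259 ] tri [ 0.4002 -0.2704  0.0435] 0.001651807880575143 at.0 [ 0.4017 -0.2717  0.0343] [ 0.4068 -0.2639  0.034 ] 66 139
19.875 [ 0.3866 -0.161   0.311 ] 0.05498084491915692 [ 0.2469 -0.3065  0.0228]
[ 0.405 -0.263]
0.03336586152091092 [np.float64(0.0338), np.float64(0.0338), np.float64(0.0333), np.float64(0.0325)] [np.float64(0.0337), np.float64(0.0333), np.float64(0.0329)]
0.03420999234473299 [np.float64(0.0343), np.float64(0.0341), np.float64(0.0342), np.float64(0.033)] [np.float64(0.0346), np.float64(0.0341), np.float64(0.0341)]
[-0.25,43.6,2.8,3.7,0.002,0,0.001,-0.25,87.2,5.6,7.4,0.004,0,0.003,-0.25,130.7,8.3,11,0.006,0,0.004,-0.25,176.2,23.3,27.8,0.006,0,0.004,-0.25,221.7,38.3,44.5,0.006,0,0.004]
[-0.25,45.5,14.9,16.7,-0,0,0,-0.25,45.5,14.9,56.7,-0,0,0,-0.25,45.5,14.9,56.7,-0,0,0,-0.25,45.5,14.9,56.7,-0,0,0,-0.25,45.5,14.9,56.7,-0,0,0]
end [0.43  0.108 0.21 ]
```

View pics/s5.png

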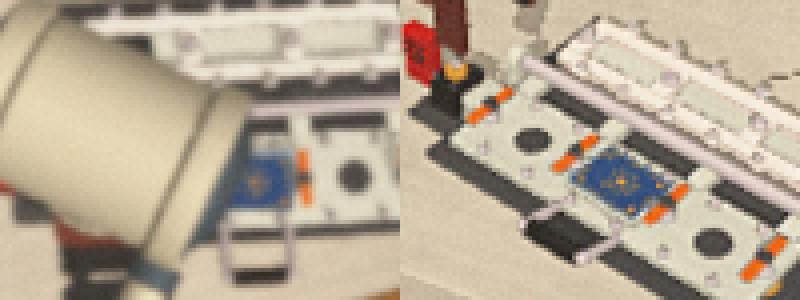

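Request:
{"api": "apply_moves", "payload": {"increments": [-0.25,43.5,3,3.5,0,0,0.001,-0.25,87,5.5,7.5,0,0,0.003,-0.25,130.5,8.5,11,0.003,0,0.004,-0.25,176,23.5,28,0.003,0,0.004,-0.25,221.5,38,44.5,0.003,0,0.004]}}

```text
time_s: 20.5
eef_pos: [0.4176, 0.0593, 0.2647]
eef_rot: [[-0.029, 1.0, 0.001], [1.0, 0.029, -0.0], [-0.0, 0.001, -1.0]]
wrist_force: [1.1, 0.2, -0.4]
width: 0.0548
grasp_force: 0.0
```

Request:
{"api": "apply_moves", "payload": {"increments": [-0.25,45.5,14,16.5,0,0,0,-0.25,46.5,14,56.5,0,0,0,-0.25,46.5,14,75,0,0,0,-0.25,46.5,14,78,0,0,0,-0.25,46.5,14,78,0,0,0]}}

```text
time_s: 21.12
eef_pos: [0.4302, 0.1045, 0.1871]
eef_rot: [[-0.029, 1.0, 0.0], [1.0, 0.029, 0.0], [0.0, 0.0, -1.0]]
wrist_force: [-0.3, 0.5, 0.6]
width: 0.0551
grasp_force: 0.0
```

Run:
```python
from plan import *
o=arm.observe(); print(o['time_s'],np.round(o['eef_pos'],4),o['width'],o['wrist_force'])
plan([(.4295,.109,.1868,rot(YAW),-.25,60)])
```

```text
21.125 [0.4302 0.1045 0.1871] 0.05513774864226414 [-0.25829986  0.47007835  0.55116904]
[-0.25,4.5,-0.6,0.3,0,-0,-0.005,-0.25,4.5,-0.6,0.3,0,-0,-0.005,-0.25,4.5,-0.6,0.3,0,-0,-0.005,-0.25,4.5,-0.6,0.3,0,-0,-0.005,-0.25,4.5,-0.6,0.3,0,-0,-0.005]
end [0.42949842 0.10901582 0.18683951]
```

Request:
{"api": "apply_moves", "payload": {"increments": [-0.25,4.5,-0.5,0,0,0,-0.005,-0.25,4.5,-0.5,0,0,0,-0.005,0.3,4.5,-0.5,0,0,0,-0.005,0.3,4.5,-0.5,0,0,0,-0.005,0.3,4.5,-0.5,0,0,0,-0.005]}}

```text
time_s: 21.75
eef_pos: [0.4293, 0.1097, 0.1864]
eef_rot: [[-0.035, 0.999, -0.0], [0.999, 0.035, 0.0], [0.0, -0.0, -1.0]]
wrist_force: [0.6, -0.0, 2.4]
width: 0.0458
grasp_force: 24.9
```

Request:
{"api": "apply_moves", "payload": {"increments": [0.3,0,0,0,0,0,0,0.3,0,0,0,0,0,0,0.3,0,0,-15,0,0,0,0.3,0,0,-50,0,0,0,0.3,0,0,-90,0,0,0]}}

```text
time_s: 22.38
eef_pos: [0.4287, 0.1095, 0.2763]
eef_rot: [[-0.035, 0.999, -0.004], [0.999, 0.035, -0.0], [-0.0, -0.004, -1.0]]
wrist_force: [0.5, -0.4, -1.1]
width: 0.045
grasp_force: 24.9
```

Run:
```python
from plan import *
o=arm.observe(); print(o['time_s'],np.round(o['eef_pos'],4),o['width'],o['wrist_force'],o['grasp_force'])
x,y=F(-.0525,.0757); T=rot(YAW)
plan([(.385,0,.28,T,.3,60),(x,y+.03,.25,T,.3,60),(x,y,.227,T,.3,40),(x,y,.227,T,.3,40),(x,y,.227,T,.3,40)])
```

```text
22.375 [0.4287 0.1095 0.2763] 0.04504643204452603 [ 0.46559815 -0.43084573 -1.12171054] 24.86908257007599
[0.3,-54,-23.8,-1.7,-0.002,0,0,0.3,-107.9,-47.5,-3.4,-0.004,0,0.001,0.3,-160.6,-43.3,6.6,-0.004,0,0.001,0.3,-213.2,-39.1,16.6,-0.004,0,0.001,0.3,-265.8,-34.9,26.6,-0.004,0,0.001]
[0.3,-30,-1.1,23,0,0,-0,0.3,-30,-1.1,23,0,0,-0,0.3,-30,-1.1,23,0,0,-0,0.3,-30,-1.1,23,0,0,-0,0.3,-30,-1.1,23,0,0,-0]
end [ 0.40292798 -0.18737294  0.22698124]
```

Request:
{"api": "apply_moves", "payload": {"increments": [0.3,-54,-24,-2,0,0,0,0.3,-108,-47.5,-3.5,0,0,0,0.3,-160.5,-43.5,0,0,0,0.001,0.3,-213,-39,5,0,0,0.001,0.3,-266,-35,26.5,0,0,0.001]}}

```text
time_s: 23.0
eef_pos: [0.4035, -0.1593, 0.251]
eef_rot: [[-0.034, 0.999, 0.002], [0.999, 0.034, -0.001], [-0.001, 0.002, -1.0]]
wrist_force: [0.3, 0.4, -0.4]
width: 0.0457
grasp_force: 24.9
```

Request:
{"api": "apply_moves", "payload": {"increments": [0.3,-30,-1,23,0,0,0,0.3,-30,-1,23,0,0,0,0.3,-30,-1,23,0,0,0,0.3,-30,-1,23,0,0,0,0.3,-30,-1,23,0,0,0]}}

```text
time_s: 23.62
eef_pos: [0.4037, -0.1867, 0.2272]
eef_rot: [[-0.035, 0.999, -0.0], [0.999, 0.035, -0.0], [-0.0, -0.0, -1.0]]
wrist_force: [-1.5, 0.5, -1.1]
width: 0.0455
grasp_force: 25.0
```

Run:
```python
from plan import *
o=arm.observe(); print(o['time_s'],np.round(o['eef_pos'],4),o['width'],o['wrist_force'],o['grasp_force'])
x,y=F(-.0525,.0755); T=rot(YAW)
plan([(x,y,.215,T,.3,3)])
```

```text
23.625 [ 0.4037 -0.1867  0.2272] 0.04552382826981789 [-1.5385635   0.47139615 -1.09686062] 24.996948838233948
[0.3,-0.2,-0.2,2.4,-0,0,0,0.3,-0.3,-0.3,4.9,-0,0,0.001,0.3,-0.5,-0.5,7.3,-0,0,0.001,0.3,-0.6,-0.6,9.7,-0,0,0.001,0.3,-0.8,-0.8,12.2,-0,0,0.001]
end [ 0.40293237 -0.18753201  0.2149746 ]
```

Request:
{"api": "apply_moves", "payload": {"increments": [0.3,-0.5,-0.5,3,0,0,0,0.3,-0.5,-0.5,6,0,0,0,0.3,-0.5,-0.5,9,0,0,0,0.3,-0.5,-0.5,12,0,0,0,0.3,-0.5,-0.5,12,0,0,0]}}

```text
time_s: 24.25
eef_pos: [0.403, -0.1878, 0.2145]
eef_rot: [[-0.034, 0.999, -0.001], [0.999, 0.034, 0.001], [0.001, -0.001, -1.0]]
wrist_force: [-0.6, 1.4, 0.9]
width: 0.0455
grasp_force: 25.0
```

Request:
{"api": "apply_moves", "payload": {"increments": [0.3,0,0,1,0,0,0,0.3,0,0,1.5,0,0,0,-0.25,0,0,1.5,0,0,0,-0.25,0,0,1.5,0,0,0,-0.25,0,0,1.5,0,0,0]}}

```text
time_s: 24.88
eef_pos: [0.4029, -0.188, 0.2128]
eef_rot: [[-0.034, 0.999, -0.001], [0.999, 0.034, -0.0], [-0.0, -0.001, -1.0]]
wrist_force: [0.3, -0.3, 0.5]
width: 0.0548
grasp_force: 0.0
```

Request:
{"api": "apply_moves", "payload": {"increments": [-0.25,0,0,-15,0,0,0,-0.25,0,0,-35,0,0,0,0.2,0,0,-75,0,0,0,0.2,30,-10,-100,0,0,0,0.2,80,-20,-120,0,0,0]}}

```text
time_s: 25.5
eef_pos: [0.38, -0.1086, 0.3354]
eef_rot: [[-0.031, 1.0, 0.001], [1.0, 0.031, -0.001], [-0.001, 0.001, -1.0]]
wrist_force: [1.1, 0.7, -0.0]
width: 0.0351
grasp_force: 0.0
```

Request:
{"api": "apply_moves", "payload": {"increments": [0.2,50,-10,0,0,0,0,0.2,100,-20,0,0,0,0,0.2,150,-30,0,0,0,0,0.2,150,-30,0,0,0,0,0.2,150,-30,0,0,0,0]}}

```text
time_s: 26.12
eef_pos: [0.3453, 0.04, 0.3338]
eef_rot: [[-0.035, 0.999, 0.0], [0.999, 0.035, -0.001], [-0.001, 0.0, -1.0]]
wrist_force: [0.1, 0.3, -0.1]
width: 0.0352
grasp_force: 0.0
```

Run:
```python
from fit import *
from plan import *
b=snap('scene'); a=snap('top'); plates(a,b)
o=arm.observe(); print(o['time_s'],np.round(o['eef_pos'],4),o['width'],o['wrist_force'])
print(F(-.053,0.076),F(-.053,0))
for s in (b,a):
    c=cloud(s); q=c[...,:2]-HX; fx,fy=q@X,q@Y
    for y0 in (0,.076):
        k=(abs(fx+.053)<.018)&(abs(fy-y0)<.025); z=c[...,2][k]; print(np.median(z),[np.round(np.median(z[(fy[k]-y0>l)&(fy[k]-y0<=l+.0125)]),4) for l in (-.025,-.0125,0,.0125)],[np.round(np.median(z[(fx[k]+.053>l)&(fx[k]+.053<=l+.012)]),4) for l in (-.018,-.006,.006)])
    H=cv2.cvtColor(s['color'],cv2.COLOR_RGB2HSV); m=cv2.inRange(H,(0,150,70),(5,255,255))>0; c=cloud(s); k=m&(abs(c[...,0]-.41)<.06)&(abs(c[...,1]+.075)<.06)&(c[...,2]>.005); print('red',k.sum(),np.median(c[k],0),np.percentile(c[k],[3,97],axis=0).tolist())
cv2.imwrite('pics/s6.png',np.hstack([cv2.resize(a['color'][130:265,130:310],(400,300),interpolation=3),cv2.resize(b['color'][110:260,150:350],(400,300),interpolation=3)])[:,:,::-1])
g=F(-.042,.188)
plan([(g[0],g[1],.24,rot(YAW),.2,60),(g[0],g[1],.207,rot(YAW),.2,60)])
```

```text
blue [257.6316 236.5702] [237.3644 222.5   ] tri [ 0.4011 -0.1884  0.0382] 0.001038212359094226 at.0 [ 0.4017 -0.1888  0.036 ] [ 0.4021 -0.1867  0.0363] 114 118
blue [282.5966 235.042 ] [259.4366 235.3028] tri [ 0.4045 -0.2627  0.0348] 0.0006784915908085056 at.0 [ 0.4044 -0.2626  0.0337] [ 0.4052 -0.2626  0.0343] 119 142
26.225 [0.3456 0.0393 0.3334] 0.03530142596536875 [ 0.4436  0.8645 -0.4061]
[ 0.4024 -0.187 ] [ 0.405 -0.263]
0.033455334160172545 [np.float64(0.0341), np.float64(0.034), np.float64(0.0333), np.float64(0.0328)] [np.float64(0.034), np.float64(0.0338), np.float64(0.0328)]
0.034219366863443845 [np.float64(0.0359), np.float64(0.0354), np.float64(0.0336), np.float64(0.0337)] [np.float64(0.034), np.float64(0.0339), np.float64(0.0346)]
red 104 [ 0.4045 -0.0783  0.0468] [[0.4016895207271795, -0.0870472485517231, 0.021691645414981166], [0.4153125849615426, -0.06472386327939861, 0.060635510970930895]]
0.033715557820947595 [np.float64(0.0337), np.float64(0.0342), np.float64(0.034), np.float64(0.0332)] [np.float64(0.0337), np.float64(0.0339), np.float64(0.0336)]
0.035812527065011146 [np.float64(0.0369), np.float64(0.0361), np.float64(0.0355), np.float64(0.0342)] [np.float64(0.0357), np.float64(0.0355), np.float64(0.0361)]
red 44 [ 0.4075 -0.074   0.0572] [[0.4017697669515525, -0.08514860876306234, 0.047812138467118584], [0.41323263960211726, -0.06241033416163047, 0.06094407482491134]]
[0.2,-38.7,20.2,31.1,-0,0,-0.001,0.2,-77.3,40.3,62.2,-0.001,0,-0.001,0.2,-116,60.5,93.4,-0.001,0,-0.002,0.2,-116,60.5,126.4,-0.001,0,-0.002,0.2,-116,60.5,126.4,-0.001,0,-0.002]
end [ 0.4097 -0.0748  0.207 ]
```

View pics/s6.png

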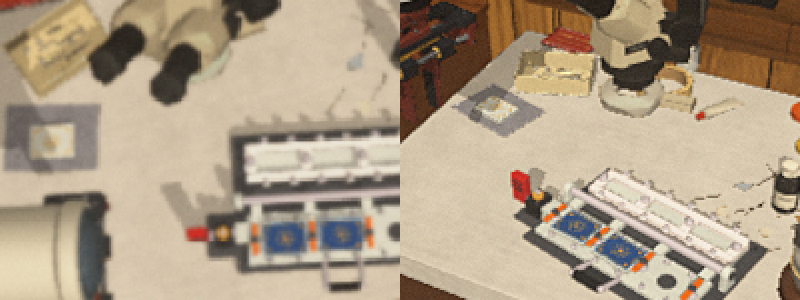

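Run:
```python
from plan import *
T=rot(YAW); x,y=.403,-.188
plan([(.385,-.11,.30,T,-.25,60),(x,y,.25,T,-.25,60),(x,y,.2135,T,-.25,20),(x,y,.2135,T,-.25,40)])
```

```text
[-0.25,-50.1,11.6,11.1,-0,0,-0.001,-0.25,-100.3,23.1,22.3,-0.001,0,-0.001,-0.25,-150.4,34.7,33.4,-0.001,0,-0.002,-0.25,-189.7,42.4,58.4,-0.001,0,-0.002,-0.25,-229,50.2,83.4,-0.001,0,-0.002]
[-0.25,0,-0,18.3,0,0,0,-0.25,0.1,-0,36.5,0,0,0,-0.25,0.1,-0,36.5,0,0,0,-0.25,0.1,-0,36.5,0,0,0,-0.25,0.1,-0,36.5,0,0,0]
end [ 0.4030216  -0.18795006  0.21352028]
```

Request:
{"api": "apply_moves", "payload": {"increments": [-0.25,-50,11.5,11,0,0,0,-0.25,-100,23,22.5,0,0,0,-0.25,-150.5,34.5,33.5,0,0,-0.002,-0.25,-189.5,42.5,58.5,0,0,-0.002,-0.25,-229,50,83.5,0,0,-0.002]}}

```text
time_s: 26.85
eef_pos: [0.4025, -0.1902, 0.2488]
eef_rot: [[-0.032, 0.999, -0.001], [0.999, 0.032, -0.0], [-0.0, -0.001, -1.0]]
wrist_force: [-0.4, 0.2, 0.5]
width: 0.0549
grasp_force: 0.0
```

Request:
{"api": "apply_moves", "payload": {"increments": [-0.25,0,0,18,0,0,0,-0.25,0,0,35,0,0,0,-0.25,0,0,36,0,0,0,0.3,0,0,36,0,0,0,0.3,0,0,36,0,0,0], "squeeze": 15}}

```text
time_s: 27.48
eef_pos: [0.4032, -0.1865, 0.2145]
eef_rot: [[-0.037, 0.999, 0.0], [0.999, 0.037, -0.001], [-0.001, 0.0, -1.0]]
wrist_force: [0.1, 0.7, -0.6]
width: 0.0456
grasp_force: 15.0
```

Request:
{"api": "apply_moves", "payload": {"increments": [0.3,0,0,0,0,0,0,0.3,0.5,0,-3,0,0,0,0.3,1.5,0,-3,0,0,0,0.3,1.5,0,0,0,0,0,0.3,1.5,0,1.5,0,0,0]}}

```text
time_s: 28.1
eef_pos: [0.403, -0.1857, 0.2125]
eef_rot: [[-0.036, 0.999, -0.0], [0.999, 0.036, -0.001], [-0.001, -0.0, -1.0]]
wrist_force: [-1.1, -0.8, 4.4]
width: 0.0459
grasp_force: 15.0
```

Request:
{"api": "apply_moves", "payload": {"increments": [0.3,0,0,1,0,0,0,0.3,0,0,1,0,0,0,-0.25,0,0,0,0,0,0,-0.25,0,0,0,0,0,0,-0.25,0,0,-5,0,0,0]}}

```text
time_s: 28.72
eef_pos: [0.4027, -0.1853, 0.2163]
eef_rot: [[-0.036, 0.999, -0.003], [0.999, 0.036, 0.001], [0.001, -0.002, -1.0]]
wrist_force: [-0.2, -0.4, 0.6]
width: 0.0551
grasp_force: 0.0
```

Request:
{"api": "apply_moves", "payload": {"increments": [-0.25,0,0,-20,0,0,0,-0.25,0,0,-45,0,0,0,0.2,0,-10,-85,0,0,0,0.2,50,-25,-105,0,0,0,0.2,105,-40,-110,0,0,0]}}

```text
time_s: 29.35
eef_pos: [0.3588, -0.0813, 0.329]
eef_rot: [[-0.033, 0.999, 0.002], [0.999, 0.034, -0.001], [-0.001, 0.002, -1.0]]
wrist_force: [0.2, 0.6, -0.1]
width: 0.0354
grasp_force: 0.0
```

Request:
{"api": "apply_moves", "payload": {"increments": [0.2,50,-10,0,0,0,0,0.2,100,-15,0,0,0,0,0.2,130,-15,0,0,0,0,0.2,130,-15,0,0,0,0,0.2,130,-15,0,0,0,0]}}

```text
time_s: 29.98
eef_pos: [0.3397, 0.0469, 0.327]
eef_rot: [[-0.036, 0.999, -0.001], [0.999, 0.036, -0.001], [-0.001, -0.001, -1.0]]
wrist_force: [0.3, -0.3, 0.0]
width: 0.0351
grasp_force: 0.0
```

```bash
cat > chk.py <<'E'
from fit import *
from plan import *
def seat(side,names=('top','scene')):
    S=[snap(n) for n in names]
    if side<0: plates(*S)
    for s in S:
        c=cloud(s); q=c[...,:2]-HX; fx,fy=q@X,q@Y
        for y0 in (0,.076):
            k=(abs(fx-side*.053)<.018)&(abs(fy-y0)<.026); P=np.stack([fx[k]-side*.053,fy[k]-y0,np.ones(k.sum())],1); z=c[...,2][k]; m=abs(z-np.median(z))<.006
            print('plane y0',y0,'slope x,y,z0',np.linalg.lstsq(P[m],z[m],rcond=None)[0])
    o=arm.observe(); print(o['time_s'],np.round(o['eef_pos'],4),o['width'],o['wrist_force'])
E
python3 - <<'E'
from chk import *
seat(-1)
g=F(-.042,.188)
plan([(g[0],g[1],.24,rot(YAW),.2,60),(g[0],g[1],.207,rot(YAW),.2,60)])
E
```

```text
blue [257.6102 236.8898] [237.9098 222.8115] tri [ 0.4011 -0.189   0.0372] 0.001052181880742134 at.0 [ 0.401  -0.1887  0.0336] [ 0.4035 -0.1874  0.0346] 118 122
blue [282.6667 235.05  ] [259.6831 235.3944] tri [ 0.4047 -0.2631  0.0346] 0.0011596645894780932 at.0 [ 0.4043 -0.2628  0.0338] [ 0.4051 -0.2635  0.0345] 120 142
plane y0 0 slope x,y,z0 [ 0.0223 -0.0221  0.0335]
plane y0 0.076 slope x,y,z0 [-0.0107  0.0013  0.0337]
plane y0 0 slope x,y,z0 [-0.0005  0.0008  0.0344]
plane y0 0.076 slope x,y,z0 [-0.0035 -0.0008  0.0345]
30.075 [0.3398 0.0465 0.327 ] 0.03496777629383498 [ 0.2744 -0.2371  0.3041]
[0.2,-41.2,21.9,29,-0,0,0,0.2,-82.4,43.9,58,-0.001,0,0,0.2,-123.6,65.8,86.9,-0.001,0,0,0.2,-123.5,65.8,119.9,-0.001,0,0,0.2,-123.5,65.8,119.9,-0.001,0,0]
end [ 0.4096 -0.0747  0.207 ]
```

Request:
{"api": "apply_moves", "payload": {"increments": [0.2,-41,22,29,0,0,0,0.2,-82.5,44,58,0,0,0,0.2,-123.5,66,87,0,0,0,0.2,-123.5,66,110,0,0,0,0.2,-123.5,66,119,0,0,0]}}

```text
time_s: 30.7
eef_pos: [0.4093, -0.075, 0.2061]
eef_rot: [[-0.033, 0.999, -0.005], [0.999, 0.033, 0.001], [0.001, -0.005, -1.0]]
wrist_force: [-0.2, 0.3, -0.4]
width: 0.0351
grasp_force: 0.0
```

Request:
{"api": "apply_moves", "payload": {"increments": [0.2,0,0,0,0,0,0,1,0,0,0,0,0,0,1,0,0,0,0,0,0,1,0,0,0,0,0,0,1,0,0,0,0,0,0], "squeeze": 45}}

```text
time_s: 31.32
eef_pos: [0.4101, -0.0735, 0.2089]
eef_rot: [[-0.036, 0.999, 0.001], [0.999, 0.036, -0.0], [-0.0, 0.001, -1.0]]
wrist_force: [-0.7, 1.6, 4.3]
width: 0.0139
grasp_force: 45.0
```

Request:
{"api": "apply_moves", "payload": {"increments": [1,3,0,0,0,0,0,1,8,0,0,0,0,0,1,18,0,0,0,0,0,1,32,0,0,0,0,0,1,48,0,0,0,0,0]}}

```text
time_s: 31.95
eef_pos: [0.4079, -0.0252, 0.2075]
eef_rot: [[-0.035, 0.999, -0.002], [0.999, 0.035, 0.0], [0.0, -0.002, -1.0]]
wrist_force: [0.2, 0.1, -1.2]
width: 0.0137
grasp_force: 45.0
```

Request:
{"api": "apply_moves", "payload": {"increments": [1,5,0,0,0,0,0,1,5,0,-30,0,0,0,1,5,0,-80,0,0,0,1,5,0,-100,0,0,0,1,5,0,-100,0,0,0]}}

```text
time_s: 32.58
eef_pos: [0.4083, -0.0208, 0.3087]
eef_rot: [[-0.036, 0.999, 0.001], [0.999, 0.036, -0.0], [-0.0, 0.001, -1.0]]
wrist_force: [-0.7, -0.6, -0.1]
width: 0.0138
grasp_force: 45.0
```

Run:
```python
from chk import *
seat(-1)
a=snap('top','t7.png'); b=snap('scene')
cv2.imwrite('pics/s7.png',np.hstack([cv2.resize(a['color'][100:235,110:290],(400,300),interpolation=3),cv2.resize(b['color'][110:260,150:350],(400,300),interpolation=3)])[:,:,::-1])
for n,s in (('top',a),('scene',b)):
    c=cloud(s); k=(c[...,2]>.027)&(c[...,2]<.042)&(c[...,0]>.58)&(c[...,0]<.8)&(c[...,1]>.03)&(c[...,1]<.25)
    hsv=cv2.cvtColor(s['color'],cv2.COLOR_RGB2HSV)
    P=c[k]; print(n,k.sum()); 
    np.save(f'rim_{n}.npy',P)
    # PCA-free: support extents along rotated axes
    best=None
    for t in np.radians(np.arange(0,90,1)):
        u=P[:,0]*np.cos(t)+P[:,1]*np.sin(t); v=-P[:,0]*np.sin(t)+P[:,1]*np.cos(t)
        e=[np.percentile(w,[2,98]) for w in (u,v)]; d=(e[0][1]-e[0][0],e[1][1]-e[1][0])
        if best is None or d[0]*d[1]<best[0]:
            cu,cv_=sum(e[0])/2,sum(e[1])/2; best=(d[0]*d[1],np.degrees(t),d,(cu*np.cos(t)-cv_*np.sin(t),cu*np.sin(t)+cv_*np.cos(t)))
    print(best)
    print([(round(d['score'],2),np.round(d['pixel']),px(s,d['pixel'],.0)) for d in arm.spot_point(n,'parts_tray')])
```

```text
blue [257.6752 236.8462] [237.8099 222.8017] tri [ 0.401  -0.1891  0.0374] 0.000568382084371324 at.0 [ 0.4011 -0.1889  0.0339] [ 0.4036 -0.1869  0.0343] 117 121
blue [282.6033 235.0248] [259.4468 235.2695] tri [ 0.4045 -0.2627  0.0349] 0.000668219344447172 at.0 [ 0.4044 -0.2626  0.034 ] [ 0.4052 -0.2626  0.0344] 121 141
plane y0 0 slope x,y,z0 [0.0005 0.0161 0.0338]
plane y0 0.076 slope x,y,z0 [-0.0114  0.0094  0.0336]
plane y0 0 slope x,y,z0 [-0.015  -0.0047  0.0344]
plane y0 0.076 slope x,y,z0 [ 0.0051 -0.0117  0.0344]
32.675 [ 0.4079 -0.0207  0.3061] 0.013823730339304828 [ 0.7834  0.1319 -0.7489]
top 183
(np.float64(0.023709366526973773), np.float64(54.0), (np.float64(0.11120106071298425), np.float64(0.21321169397987028)), (np.float64(0.715749127734051), np.float64(0.10774587998864332)))
[(0.8, array([156., 151.]), array([0.6838, 0.1221, 0.    ])), (0.72, array([259., 235.]), array([ 0.4098, -0.1928,  0.    ]))]
scene 139
(np.float64(0.011782816541410746), np.float64(32.0), (np.float64(0.09295453103903373), np.float64(0.12675892621590304)), (np.float64(0.682646859692728), np.float64(0.11782676732236233)))
[(0.78, array([228., 150.]), array([0.6848, 0.118 , 0.    ])), (0.24, array([198., 179.]), array([0.4996, 0.0766, 0.    ]))]
```

View pics/s7.png

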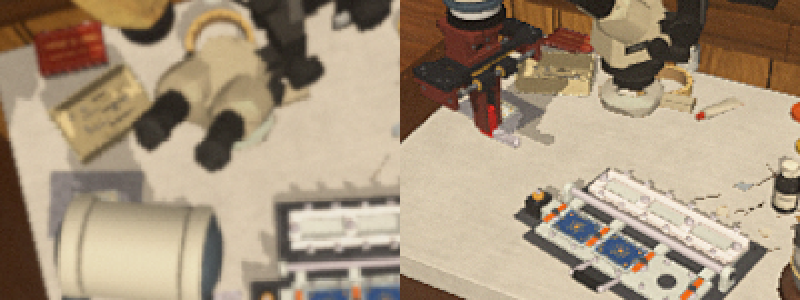

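Run:
```python
from plan import *
T=rot(YAW); T2=rot(np.radians(32))
plan([(.42,.13,.31,T2,1,60),(.60,.136,.31,T2,1,60),(.673,.136,.26,T2,1,60),(.673,.136,.212,T2,1,50),(.673,.136,.198,T2,1,8)])
```

```text
[1,50,5.8,-1.3,-0.001,-0.001,-0.174,1,100.1,11.7,-2.5,-0.003,-0.001,-0.348,1,150.1,17.5,-3.8,-0.004,-0.002,-0.523,1,150,77.5,-4.1,-0.004,-0.002,-0.523,1,149.8,137.6,-4.3,-0.004,-0.002,-0.523]
[1,-30.1,51.9,0,0,0.001,0,1,-49.4,82.9,25,0,0.001,0,1,-68.8,113.8,50,0,0.001,0,1,-68.7,113.8,98,0,0.001,0,1,-68.7,113.8,105,0,0.001,0]
[1,-0,0,7,0,-0,0,1,-0,0,7,0,-0,0,1,-0,0,7,0,-0,0,1,-0,0,7,0,-0,0,1,-0,0,7,0,-0,0]
end [0.6729711  0.13601523 0.19804467]
```

Request:
{"api": "apply_moves", "payload": {"increments": [1,50,6,-1.5,0,0,-0.174,1,100,11.5,-2.5,0,0,-0.348,1,150,17.5,-4,-0.004,0,-0.523,1,150,77.5,-4,-0.004,0,-0.523,1,150,137.5,-4,-0.004,0,-0.523]}}

```text
time_s: 33.5
eef_pos: [0.5411, 0.1355, 0.3112]
eef_rot: [[-0.533, 0.846, 0.003], [0.846, 0.533, 0.001], [-0.0, 0.003, -1.0]]
wrist_force: [0.1, 0.2, 0.2]
width: 0.0141
grasp_force: 45.0
```

Request:
{"api": "apply_moves", "payload": {"increments": [1,-30,52,0,0,0,0,1,-49.5,83,15,0,0,0,1,-69,114,30,0,0,0,1,-69,114,50,0,0,0,1,-69,114,70,0,0,0]}}

```text
time_s: 34.12
eef_pos: [0.6729, 0.1362, 0.2399]
eef_rot: [[-0.53, 0.848, 0.0], [0.848, 0.53, 0.001], [0.001, 0.001, -1.0]]
wrist_force: [0.3, -0.1, 0.0]
width: 0.0138
grasp_force: 45.0
```

Run:
```python
from plan import *
from fit import blobs
b=snap('scene'); a=snap('top')
cv2.imwrite('pics/s8.png',np.hstack([cv2.resize(a['color'][100:200,110:230],(400,333),interpolation=3),cv2.resize(b['color'][100:200,160:280],(400,333),interpolation=3)])[:,:,::-1])
o=arm.observe(); print(o['time_s'],np.round(o['eef_pos'],4),o['width'],o['wrist_force'],o['grasp_force'])
plan([(.673,.136,.198,rot(np.radians(32)),1,20)])
```

```text
34.225 [0.672  0.1362 0.2382] 0.013563039143792862 [ 0.3513  0.2147 -1.4552] 44.99721944332123
[1,-0.4,0.4,20.1,-0.001,-0.001,0,1,-0.8,0.9,40.2,-0.003,-0.002,0.001,1,-0.8,0.9,40.2,-0.003,-0.002,0.001,1,-0.8,0.9,40.2,-0.003,-0.002,0.001,1,-0.8,0.9,40.2,-0.003,-0.002,0.001]
end [0.673 0.136 0.198]
```

View pics/s8.png

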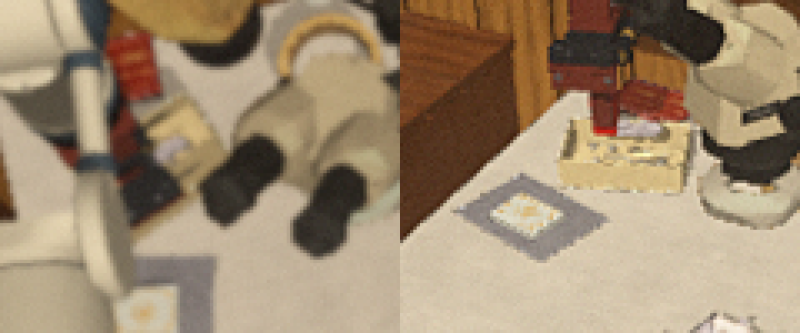

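Request:
{"api": "apply_moves", "payload": {"increments": [1,0,0,15,0,0,0,1,0,0,30,0,0,0,1,0,0,36,0,0,0,1,0,0,40,0,0,0,1,0,0,41,0,0,0]}}

```text
time_s: 34.85
eef_pos: [0.6737, 0.1362, 0.2012]
eef_rot: [[-0.53, 0.848, 0.003], [0.848, 0.53, 0.001], [-0.0, 0.003, -1.0]]
wrist_force: [0.5, 0.3, -1.3]
width: 0.0138
grasp_force: 45.0
```

Request:
{"api": "apply_moves", "payload": {"increments": [0.35,0,0,0,0,0,0,0.35,0,0,0,0,0,0,0.35,0,0,0,0,0,0,0.35,0,0,-20,0,0,0,0.35,0,0,-70,0,0,0]}}

```text
time_s: 35.48
eef_pos: [0.6728, 0.1361, 0.2696]
eef_rot: [[-0.53, 0.848, -0.003], [0.848, 0.53, 0.0], [0.002, -0.002, -1.0]]
wrist_force: [0.8, -0.3, 0.3]
width: 0.0286
grasp_force: 0.0
```

Run:
```python
from plan import *
o=arm.observe(); print(o['time_s'],np.round(o['eef_pos'],4),o['width'],o['wrist_force'],o['grasp_force'])
T=rot(YAW+.002); h=F(-.122,0); print(h)
plan([(.60,.136,.31,np.array(o['eef_rot']),.35,60),(.42,.13,.31,T,.35,60),(.375,0,.31,T,.35,60),(h[0]+.03,h[1]+.07,.29,T,.35,60)])
```

```text
35.475 [0.6728 0.1361 0.2696] 0.02862451503002293 [ 0.81095519 -0.31272358  0.25368681] 0.0
[ 0.33607051 -0.2653472 ]
[0.35,19.3,-30.9,-20.1,0,0,0,0.35,38.7,-61.9,-40.2,0,0,0,0.35,68.8,-113.8,-40,-0.001,-0,0.174,0.35,98.9,-165.8,-39.8,-0.002,-0.001,0.349,0.35,129,-217.7,-39.6,-0.003,-0.001,0.523]
[0.35,-42.8,-16.5,-0.1,0,-0,-0,0.35,-85.5,-33.1,-0.1,0,-0,-0,0.35,-128.3,-49.6,-0.1,0,-0,-0,0.35,-177,-53.6,4.9,0,-0,-0,0.35,-225.7,-57.6,9.9,0,-0,-0]
[0.35,-48.8,-4,5,0,-0,-0,0.35,-97.5,-7.9,10,0,-0,-0,0.35,-97.5,-7.9,10,0,-0,-0,0.35,-97.5,-7.9,10,0,-0,-0,0.35,-97.5,-7.9,10,0,-0,-0]
end [ 0.36611006 -0.19534318  0.28998318]
```

Request:
{"api": "apply_moves", "payload": {"increments": [0.35,19.5,-31,-20,0,0,0,0.35,38.5,-62,-40,0,0,0,0.35,69,-114,-40,0,0,0.174,0.35,99,-166,-40,0,0,0.349,0.35,129,-217.5,-39.5,-0.003,0,0.523]}}

```text
time_s: 36.1
eef_pos: [0.4186, 0.13, 0.3119]
eef_rot: [[-0.03, 1.0, 0.008], [1.0, 0.03, 0.003], [0.002, 0.008, -1.0]]
wrist_force: [0.3, 0.3, 1.6]
width: 0.0284
grasp_force: 0.0
```

Request:
{"api": "apply_moves", "payload": {"increments": [0.35,-43,-16.5,0,0,0,0,0.35,-85.5,-33,0,0,0,0,0.35,-128,-49.5,0,0,0,0,0.35,-177,-53.5,5,0,0,0,0.35,-225.5,-57.5,10,0,0,0]}}

```text
time_s: 36.72
eef_pos: [0.3706, -0.0986, 0.3013]
eef_rot: [[-0.036, 0.999, 0.009], [0.999, 0.036, 0.001], [0.0, 0.009, -1.0]]
wrist_force: [0.9, -0.1, 0.2]
width: 0.0284
grasp_force: 0.0
```

Run:
```python
from chk import *
o=arm.observe(); print(o['time_s'],np.round(o['eef_pos'],4),o['width'])
T=rot(YAW+.002); h=F(-.122,0)
plan([(h[0],h[1],.26,T,.35,60),(h[0],h[1],.215,T,.35,60)])
seat(-1)
for n in ('top','scene'):
    s=snap(n); H=cv2.cvtColor(s['color'],cv2.COLOR_RGB2HSV); m=cv2.inRange(H,(0,150,60),(5,255,255))>0; c=cloud(s); k=m&(abs(c[...,0]-.68)<.08)&(abs(c[...,1]-.12)<.08); print('red',k.sum(),np.median(c[k],0))
    k=(c[...,2]>.034)&(c[...,2]<.046)&(abs(c[...,0]-.336)<.014)&(abs(c[...,1]+.265)<.04); P=c[k]; print('handle',n,k.sum(),P.mean(0),P.min(0),P.max(0))
    print([(round(d['score'],2),np.round(d['pixel']),px(s,d['pixel'],.0)) for d in arm.spot_point(n,'parts_tray')],[(round(d['score'],2),np.round(d['pixel']),px(s,d['pixel'],.012)) for d in arm.spot_point(n,'plug_grip')])
cv2.imwrite('pics/s9.png',np.hstack([cv2.resize(s['color'][100:200,160:280],(400,333),interpolation=3)])[:,:,::-1])
```

```text
36.725 [ 0.3706 -0.0986  0.3013] 0.028362536542540586
[0.35,-55.1,-13.6,13.6,0.003,-0,0,0.35,-110.3,-27.3,27.3,0.006,-0,0,0.35,-165.4,-40.9,40.9,0.009,-0,0,0.35,-165.5,-41.3,85.9,0.009,-0,0,0.35,-165.5,-41.3,85.9,0.009,-0,0]
end [ 0.3361 -0.2654  0.215 ]
blue [257.982  236.9009] [237.7581 222.7903] tri [ 0.4005 -0.1898  0.0383] 1.8593463930968626e-05 at.0 [ 0.4009 -0.1898  0.034 ] [ 0.4035 -0.1869  0.0344] 111 124
blue [282.5966 235.042 ] [259.5608 235.3311] tri [ 0.4046 -0.2628  0.0347] 0.000988044645472096 at.0 [ 0.4044 -0.2626  0.0337] [ 0.4051 -0.263   0.0345] 119 148
plane y0 0 slope x,y,z0 [0.0098 0.0201 0.0338]
plane y0 0.076 slope x,y,z0 [ 0.0151 -0.0017  0.034 ]
plane y0 0 slope x,y,z0 [0.0002 0.0021 0.0345]
plane y0 0.076 slope x,y,z0 [-0.0065  0.      0.0343]
36.825 [ 0.3704 -0.1005  0.3004] 0.028402136705118028 [ 0.1574  0.3042 -0.486 ]
red 137 [0.7456 0.14   0.0229]
handle top 80 [ 0.3358 -0.2637  0.0384] [ 0.3285 -0.2906  0.034 ] [ 0.348  -0.2373  0.045 ]
[(0.92, array([155., 151.]), array([0.6852, 0.1256, 0.    ]))] [(0.51, array([147., 152.]), array([0.6781, 0.1477, 0.012 ])), (0.51, array([156., 153.]), array([0.6754, 0.1202, 0.012 ]))]
red 9 [0.7518 0.1696 0.0222]
handle scene 93 [ 0.335  -0.267   0.0382] [ 0.3283 -0.2923  0.0341] [ 0.3492 -0.2375  0.0443]
[(0.61, array([229., 150.]), array([0.6871, 0.1143, 0.    ]))] []
```

View pics/s9.png

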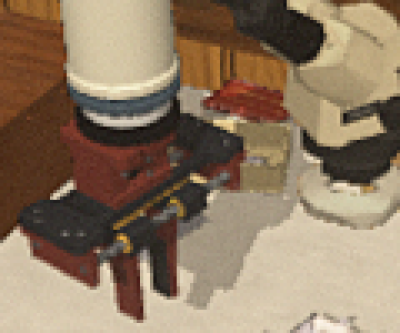

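Request:
{"api": "apply_moves", "payload": {"increments": [0.35,-55,-13.5,13.5,0.003,0,0,0.35,-110,-27.5,27.5,0.006,0,0,0.35,-165.5,-41,41,0.009,0,0,0.35,-165.5,-41,80,0.009,0,0,0.35,-165.5,-41,86,0.009,0,0]}}

```text
time_s: 37.75
eef_pos: [0.3363, -0.263, 0.2102]
eef_rot: [[-0.036, 0.999, -0.007], [0.999, 0.036, 0.005], [0.006, -0.007, -1.0]]
wrist_force: [-0.8, 0.5, 0.8]
width: 0.0285
grasp_force: 0.0
```

Run:
```python
from plan import *
o=arm.observe(); print(o['time_s'],np.round(o['eef_pos'],4),np.round(o['eef_rot'],3).tolist(),o['width'],o['wrist_force'])
T=rot(YAW); h=F(-.122,0)
plan([(h[0],h[1],.200,T,.35,60)])
d=np.array(o['eef_pos'])[:2]-HX; print(d@X,d@Y)
# plug check
for n in ('scene','top'):
    s=snap(n); O=ortho(s,.02,.58,.78,.02,.22,.0005); cv2.imwrite(f'pics/tray_{n}.png',O[:,:,::-1])
a,b=[cv2.imread(f'pics/tray_{n}.png') for n in ('scene','top')]; cv2.imwrite('pics/s10.png',np.hstack([a,b]))
```

```text
37.75 [ 0.3363 -0.263   0.2102] [[-0.036, 0.999, -0.007], [0.999, 0.036, 0.005], [0.006, -0.007, -1.0]] 0.0285045340323477 [-0.82948979  0.48302039  0.77178032]
[0.35,-2.4,-0.3,10.2,-0.007,-0.006,0.002,0.35,-2.4,-0.3,10.2,-0.007,-0.006,0.002,0.35,-2.4,-0.3,10.2,-0.007,-0.006,0.002,0.35,-2.4,-0.3,10.2,-0.007,-0.006,0.002,0.35,-2.4,-0.3,10.2,-0.007,-0.006,0.002]
end [ 0.33603823 -0.26534782  0.19996809]
-0.12166506048298727 0.0023426213718123713
```

View pics/s10.png

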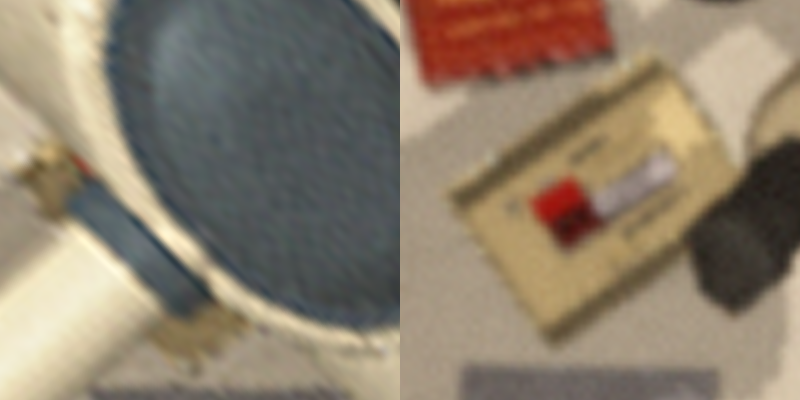

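Request:
{"api": "apply_moves", "payload": {"increments": [0.35,-2,0,5,-0.007,-0.006,0,0.35,-2,0,10,-0.007,-0.006,0,0.35,-2,0,10,-0.007,-0.006,0,1,-2,0,10,-0.007,-0.006,0,1,-2,0,10,-0.007,-0.006,0], "squeeze": 25}}

```text
time_s: 38.48
eef_pos: [0.3367, -0.266, 0.203]
eef_rot: [[-0.036, 0.999, 0.004], [0.999, 0.036, -0.004], [-0.004, 0.004, -1.0]]
wrist_force: [-0.8, -0.1, 0.4]
width: 0.0124
grasp_force: 25.1
```

Request:
{"api": "apply_moves", "payload": {"increments": [1,0,0,0,0,0,0,1,0,0,0,0,0,0,1,0,0,0,0,0,0,1,0,0,0,0,0,0,1,0,0,0,0,0,0]}}

```text
time_s: 39.1
eef_pos: [0.3367, -0.266, 0.2029]
eef_rot: [[-0.036, 0.999, 0.004], [0.999, 0.036, -0.004], [-0.004, 0.004, -1.0]]
wrist_force: [-0.4, 0.2, 3.0]
width: 0.0121
grasp_force: 25.0
```

Run:
```python
from chk import *
seat(-1)
o=arm.observe(); print(np.round(o['eef_rot'],4).tolist(),o['grasp_force']); d=np.array(o['eef_pos'])[:2]-HX; print(d@X,d@Y)
for c in range(6):
    t0=c*5*np.pi/30; L=[]
    for i in range(1,6):
        t=t0+i*np.pi/30; L.append((round(122*(np.cos(t0)-np.cos(t)),1),round(-122*(np.sin(t)-np.sin(t0)),1)))
    print(c,L)
```

```text
plane y0 0 slope x,y,z0 [-0.574   0.3638  0.3892]
plane y0 0.076 slope x,y,z0 [0.0065 0.0165 0.0335]
plane y0 0 slope x,y,z0 [-0.0019  0.0035  0.0344]
plane y0 0.076 slope x,y,z0 [ 0.0028  0.0169 -0.7519]
39.2 [ 0.3367 -0.266   0.2029] 0.012252560062736003 [-1.6059  0.8136  3.092 ]
[[-0.0358, 0.9993, 0.0039], [0.9993, 0.0359, -0.0044], [-0.0045, 0.0037, -1.0]] 24.99953716993332
-0.12136324288717565 -0.0006468209431127036
0 [(np.float64(0.7), np.float64(-12.8)), (np.float64(2.7), np.float64(-25.4)), (np.float64(6.0), np.float64(-37.7)), (np.float64(10.5), np.float64(-49.6)), (np.float64(16.3), np.float64(-61.0))]
1 [(np.float64(7.0), np.float64(-10.7)), (np.float64(15.0), np.float64(-20.6)), (np.float64(24.0), np.float64(-29.7)), (np.float64(33.9), np.float64(-37.7)), (np.float64(44.7), np.float64(-44.7))]
2 [(np.float64(11.4), np.float64(-5.8)), (np.float64(23.3), np.float64(-10.4)), (np.float64(35.6), np.float64(-13.7)), (np.float64(48.2), np.float64(-15.7)), (np.float64(61.0), np.float64(-16.3))]
3 [(np.float64(12.8), np.float64(0.7)), (np.float64(25.4), np.float64(2.7)), (np.float64(37.7), np.float64(6.0)), (np.float64(49.6), np.float64(10.5)), (np.float64(61.0), np.float64(16.3))]
4 [(np.float64(10.7), np.float64(7.0)), (np.float64(20.6), np.float64(15.0)), (np.float64(29.7), np.float64(24.0)), (np.float64(37.7), np.float64(33.9)), (np.float64(44.7), np.float64(44.7))]
5 [(np.float64(5.8), np.float64(11.4)), (np.float64(10.4), np.float64(23.3)), (np.float64(13.7), np.float64(35.6)), (np.float64(15.7), np.float64(48.2)), (np.float64(16.3), np.float64(61.0))]
```

Request:
{"api": "apply_moves", "payload": {"increments": [1,0,0.5,-13,0,0,0,1,0,2.5,-25.5,0,0,0,1,0,6,-37.5,0,0,0,1,0,10.5,-49.5,0,0,0,1,0,16.5,-61,0,0,0]}}

```text
time_s: 39.83
eef_pos: [0.3533, -0.2652, 0.2646]
eef_rot: [[-0.036, 0.999, 0.004], [0.999, 0.036, -0.005], [-0.005, 0.004, -1.0]]
wrist_force: [4.0, -4.0, -5.5]
width: 0.0122
grasp_force: 25.0
```

Request:
{"api": "apply_moves", "payload": {"increments": [1,0,7,-10.5,0,0,0,1,0,15,-20.5,0,0,0,1,0,24,-29.5,0,0,0,1,0,34,-37.5,0,0,0,1,0,44.5,-44.5,0,0,0]}}

```text
time_s: 40.45
eef_pos: [0.3977, -0.2637, 0.3087]
eef_rot: [[-0.035, 0.999, 0.003], [0.999, 0.035, -0.005], [-0.005, 0.003, -1.0]]
wrist_force: [2.9, -7.6, -8.2]
width: 0.0124
grasp_force: 25.0
```

Request:
{"api": "apply_moves", "payload": {"increments": [1,0,11.5,-6,0,0,0,1,0,23.5,-10.5,0,0,0,1,0,35.5,-13.5,0,0,0,1,0,48,-15.5,0,0,0,1,0,61,-16.5,0,0,0]}}

```text
time_s: 41.08
eef_pos: [0.4584, -0.2617, 0.3251]
eef_rot: [[-0.035, 0.999, 0.001], [0.999, 0.035, -0.006], [-0.006, 0.001, -1.0]]
wrist_force: [-0.3, -7.3, -7.2]
width: 0.0123
grasp_force: 25.0
```

Request:
{"api": "apply_moves", "payload": {"increments": [1,0,13,0.5,0,0,0,1,0,25.5,2.5,0,0,0,1,0,37.5,6,0,0,0,1,0,49.5,10.5,0,0,0,1,0,61,16.5,0,0,0]}}

```text
time_s: 41.7
eef_pos: [0.5194, -0.2598, 0.309]
eef_rot: [[-0.035, 0.999, 0.002], [0.999, 0.035, -0.006], [-0.006, 0.002, -1.0]]
wrist_force: [-1.8, -7.1, -3.4]
width: 0.0122
grasp_force: 25.0
```

Request:
{"api": "apply_moves", "payload": {"increments": [1,-0.5,10.5,7,0,0,0,1,-0.5,20.5,15,0,0,0,1,-1,29.5,24,0,0,0,1,-1,37.5,34,0,0,0,1,-1,44.5,44.5,0,0,0]}}

```text
time_s: 42.32
eef_pos: [0.5643, -0.2587, 0.264]
eef_rot: [[-0.036, 0.999, 0.004], [0.999, 0.036, -0.005], [-0.005, 0.003, -1.0]]
wrist_force: [-0.7, -4.9, -2.4]
width: 0.0122
grasp_force: 25.0
```

Request:
{"api": "apply_moves", "payload": {"increments": [1,0,6,11.5,0,0,0,1,0,10.5,23.5,0,0,0,1,0,13.5,35.5,0,0,0,1,0,15.5,48,0,0,0,1,0,16.5,58,0,0,0]}}

```text
time_s: 42.95
eef_pos: [0.5807, -0.2582, 0.2057]
eef_rot: [[-0.036, 0.999, 0.003], [0.999, 0.036, -0.004], [-0.004, 0.003, -1.0]]
wrist_force: [-1.3, -5.2, -1.3]
width: 0.0125
grasp_force: 25.0
```

Request:
{"api": "apply_moves", "payload": {"increments": [1,0,0,2,0,0,0,1,0,0,4,0,0,0,1,0,0,5,0,0,0,1,0,0,5,0,0,0,1,0,0,5,0,0,0]}}

```text
time_s: 43.58
eef_pos: [0.5806, -0.2582, 0.203]
eef_rot: [[-0.036, 0.999, 0.004], [0.999, 0.036, -0.005], [-0.005, 0.004, -1.0]]
wrist_force: [-3.2, -3.8, 5.3]
width: 0.0124
grasp_force: 25.0
```

Request:
{"api": "apply_moves", "payload": {"increments": [1,0,0,0,0,0,0,0.4,0,0,0,0,0,0,0.4,0,0,0,0,0,0,0.4,0,0,0,0,0,0,0.4,0,0,0,0,0,0]}}

```text
time_s: 44.2
eef_pos: [0.5806, -0.2579, 0.2013]
eef_rot: [[-0.036, 0.999, 0.003], [0.999, 0.036, -0.004], [-0.004, 0.003, -1.0]]
wrist_force: [0.2, 1.1, -0.0]
width: 0.0262
grasp_force: 0.0
```

Run:
```python
from chk import *
o=arm.observe(); print(o['time_s'],np.round(o['eef_pos'],4),o['width'],o['wrist_force'])
for n in ('top','scene'):
    s=snap(n); c=cloud(s); q=c[...,:2]-HX; fx,fy=q@X,q@Y
    for y0 in (-.076,0,.076):
        print(n,y0,[(int(x*1e3),int(1e3*np.median(c[k][:,2])) if (k:=(abs(fx-x)<.004)&(abs(fy-y0)<.02)&(c[...,2]>-.01)).any() else None) for x in np.arange(-.09,.13,.01)])
    print([(round(d['score'],2),np.round(d['pixel']),px(s,d['pixel'],.034)) for d in arm.spot_point(n,'handle')][:2])
```

```text
44.2 [ 0.5806 -0.2579  0.2013] 0.02620690670731267 [ 0.1958  1.0762 -0.0307]
top -0.076 [(-90, 9), (-80, 9), (-70, 9), (-60, 9), (-50, 9), (-40, 9), (-30, 11), (-20, 10), (-10, 10), (0, 38), (9, 8), (19, 47), (29, 48), (39, 50), (49, 49), (59, 48), (69, 49), (79, 50), (89, 395), (99, 0), (109, 0), (119, 1)]
top 0 [(-90, 9), (-80, 9), (-70, 8), (-60, 9), (-50, 9), (-40, 10), (-30, 11), (-20, 13), (-10, 384), (0, 386), (9, 385), (19, 383), (29, 382), (39, 143), (49, 141), (59, 143), (69, 379), (79, 264), (89, 393), (99, 405), (109, 409), (119, 410)]
top 0.076 [(-90, 436), (-80, 436), (-70, 436), (-60, 434), (-50, 431), (-40, 431), (-30, 429), (-20, 427), (-10, 425), (0, None), (9, None), (19, None), (29, 384), (39, 388), (49, 384), (59, 383), (69, 55), (79, 216), (89, 381), (99, 379), (109, 381), (119, 1)]
[(0.63, array([279., 174.]), array([ 0.5886, -0.2601,  0.034 ])), (0.54, array([153., 196.]), array([0.5318, 0.1224, 0.034 ]))]
scene -0.076 [(-90, 9), (-80, 10), (-70, 10), (-60, 10), (-50, 10), (-40, 10), (-30, 11), (-20, 10), (-10, 10), (0, 13), (9, 9), (19, 48), (29, 30), (39, 50), (49, 50), (59, 50), (69, 50), (79, 359), (89, 373), (99, 376), (109, 382), (119, 373)]
scene 0 [(-90, 9), (-80, 10), (-70, 10), (-60, 10), (-50, 9), (-40, 367), (-30, 380), (-20, 379), (-10, 37), (0, 39), (9, 375), (19, 50), (29, 128), (39, 112), (49, 141), (59, 52), (69, 142), (79, 221), (89, 271), (99, 200), (109, 409), (119, 410)]
scene 0.076 [(-90, 396), (-80, 415), (-70, 419), (-60, 422), (-50, 423), (-40, 425), (-30, 18), (-20, 11), (-10, 11), (0, 30), (9, 10), (19, 47), (29, 31), (39, 50), (49, 372), (59, 373), (69, 211), (79, 366), (89, 377), (99, 380), (109, 386), (119, 402)]
[(0.97, array([299., 201.]), array([ 0.5853, -0.2594,  0.034 ])), (0.25, array([194., 166.]), array([0.5109, 0.1012, 0.034 ]))]
```

Request:
{"api": "apply_moves", "payload": {"increments": [1,0,0,0,0,0,0,1,0,0,0,0,0,0,1,0,0,0,0,0,0,1,0,0,0,0,0,0,1,0,0,-4,0,0,0]}}

```text
time_s: 45.02
eef_pos: [0.5806, -0.2582, 0.2052]
eef_rot: [[-0.036, 0.999, 0.004], [0.999, 0.036, -0.004], [-0.004, 0.003, -1.0]]
wrist_force: [1.1, 0.4, -1.1]
width: 0.0124
grasp_force: 25.0
```

Request:
{"api": "apply_moves", "payload": {"increments": [1,0,-0.5,-9,0,0,0,1,0,-2.5,-21.5,0,0,0,1,0,-6,-33.5,0,0,0,1,0,-10.5,-45.5,0,0,0,1,0,-16.5,-57,0,0,0]}}

```text
time_s: 45.65
eef_pos: [0.5635, -0.2586, 0.2637]
eef_rot: [[-0.036, 0.999, 0.004], [0.999, 0.036, -0.005], [-0.005, 0.004, -1.0]]
wrist_force: [0.6, -2.4, -1.1]
width: 0.0126
grasp_force: 25.0
```

Request:
{"api": "apply_moves", "payload": {"increments": [1,0,-7,-10.5,0,0,0,1,0,-15,-20.5,0,0,0,1,0,-24,-29.5,0,0,0,1,0,-34,-37.5,0,0,0,1,0,-44.5,-44.5,0,0,0]}}

```text
time_s: 46.28
eef_pos: [0.5185, -0.26, 0.3078]
eef_rot: [[-0.036, 0.999, 0.004], [0.999, 0.036, -0.005], [-0.005, 0.004, -1.0]]
wrist_force: [1.0, -1.4, 1.2]
width: 0.0121
grasp_force: 25.0
```

Request:
{"api": "apply_moves", "payload": {"increments": [1,0,-11.5,-6,0,0,0,1,0,-23.5,-10.5,0,0,0,1,0,-35.5,-13.5,0,0,0,1,0,-48,-15.5,0,0,0,1,0,-61,-16.5,0,0,0]}}

```text
time_s: 46.9
eef_pos: [0.4572, -0.262, 0.3235]
eef_rot: [[-0.036, 0.999, 0.003], [0.999, 0.036, -0.004], [-0.004, 0.003, -1.0]]
wrist_force: [0.4, -1.2, 2.4]
width: 0.0125
grasp_force: 25.0
```

Run:
```python
from chk import *
seat(1)
```

```text
plane y0 0 slope x,y,z0 [-0.248   0.2654  0.5138]
plane y0 0.076 slope x,y,z0 [-0.021   0.0024  0.0366]
plane y0 0 slope x,y,z0 [-0.0658  0.0828  0.2412]
plane y0 0.076 slope x,y,z0 [ 0.0199  0.0064 -0.7516]
47.0 [ 0.4569 -0.2621  0.3235] 0.012155821943576645 [-0.9861  0.2685  4.8569]
```

Request:
{"api": "apply_moves", "payload": {"increments": [1,0,-13,0.5,0,0,0,1,0,-25.5,2.5,0,0,0,1,0,-37.5,6,0,0,0,1,0,-49.5,10.5,0,0,0,1,0,-61,16,0,0,0]}}

```text
time_s: 47.62
eef_pos: [0.3964, -0.2641, 0.3062]
eef_rot: [[-0.036, 0.999, 0.002], [0.999, 0.036, -0.003], [-0.003, 0.002, -1.0]]
wrist_force: [-1.9, 0.3, 1.3]
width: 0.0124
grasp_force: 25.0
```

Request:
{"api": "apply_moves", "payload": {"increments": [1,0,-10.5,7,0,0,0,1,0,-20.5,15,0,0,0,1,0,-29.5,24,0,0,0,1,0,-37.5,34,0,0,0,1,0,-44,44.5,0,0,0]}}

```text
time_s: 48.25
eef_pos: [0.3525, -0.2657, 0.2605]
eef_rot: [[-0.036, 0.999, 0.001], [0.999, 0.036, -0.002], [-0.002, 0.001, -1.0]]
wrist_force: [-4.8, 2.5, 1.1]
width: 0.0125
grasp_force: 25.0
```

Request:
{"api": "apply_moves", "payload": {"increments": [1,0,-6,11.5,0,0,0,1,0,-10,23.5,0,0,0,1,0,-13,35.5,0,0,0,1,0,-14.5,47,0,0,0,1,0,-15.5,56,0,0,0]}}

```text
time_s: 48.88
eef_pos: [0.3373, -0.2663, 0.2037]
eef_rot: [[-0.036, 0.999, 0.001], [0.999, 0.036, -0.001], [-0.001, 0.0, -1.0]]
wrist_force: [-3.6, 2.3, -2.0]
width: 0.0125
grasp_force: 25.0
```

Request:
{"api": "apply_moves", "payload": {"increments": [1,0,0,2,0,0,0,1,0,0,4,0,0,0,1,0,0,4.5,0,0,0,1,0,0,4.5,0,0,0,1,0,0,4.5,0,0,0]}}

```text
time_s: 49.5
eef_pos: [0.3375, -0.2663, 0.2015]
eef_rot: [[-0.036, 0.999, 0.0], [0.999, 0.036, -0.002], [-0.002, 0.0, -1.0]]
wrist_force: [-9.7, 5.1, 4.8]
width: 0.0125
grasp_force: 25.0
```

Request:
{"api": "apply_moves", "payload": {"increments": [0.35,0,0,0,0,0,0,0.35,0,0,0,0,0,0,0.35,0,0,-3,0,0,0,0.35,0,0,-30,0,0,0,0.35,0,0,-80,0,0,0]}}

```text
time_s: 50.12
eef_pos: [0.3377, -0.2662, 0.2809]
eef_rot: [[-0.036, 0.999, 0.001], [0.999, 0.036, -0.002], [-0.002, 0.001, -1.0]]
wrist_force: [-0.4, -0.6, -0.2]
width: 0.0285
grasp_force: 0.0
```

Request:
{"api": "apply_moves", "payload": {"increments": [0.35,50,10,-30,0,0,0,0.35,105,20,-50,0,0,0,0.35,165,25,-60,0,0,0,0.35,225,25,-60,0,0,0,0.35,285,20,-60,0,0,0]}}

```text
time_s: 50.75
eef_pos: [0.3471, 0.021, 0.3414]
eef_rot: [[-0.036, 0.999, 0.006], [0.999, 0.036, -0.004], [-0.004, 0.006, -1.0]]
wrist_force: [1.1, -0.4, -0.6]
width: 0.0284
grasp_force: 0.0
```

Request:
{"api": "apply_moves", "payload": {"increments": [0.35,55,-5,0,0,0,0,0.35,115,-10,0,0,0,0,0.35,150,-15,0,0,0,0,0.35,150,-15,0,0,0,0,0.35,150,-15,0,0,0,0]}}

```text
time_s: 51.38
eef_pos: [0.3272, 0.1683, 0.3401]
eef_rot: [[-0.036, 0.999, 0.004], [0.999, 0.036, -0.004], [-0.004, 0.004, -1.0]]
wrist_force: [-0.1, 0.3, 0.0]
width: 0.0284
grasp_force: 0.0
```

Run:
```python
from chk import *
seat(1)
for n in ('top','scene'):
    s=snap(n); c=cloud(s); q=c[...,:2]-HX; fx,fy=q@X,q@Y
    for y0 in (0,.076): print(n,'flipper',y0,[(int(x*1e3),int(1e3*np.median(c[k][:,2])) if (k:=(abs(fx-x)<.004)&(abs(fy-y0)<.02)&(c[...,2]>-.01)).any() else None) for x in np.arange(-.13,-.01,.01)])
    for y0 in (0,.076):
        # plate extents by height above rails
        k=(fx>.02)&(fx<.085)&(abs(fy-y0)<.037)&(c[...,2]>.0335)&(c[...,2]<.042); print('ext',n,y0,np.percentile(fx[k],[3,97]),np.percentile(fy[k],[3,97])-y0)
    for q in ('finished_1','plug_grip','parts_tray','felt_mat','ink_bottle','ring_clamp','plate_1'):
        print(n,q,[(round(d['score'],2),np.round(px(s,d['pixel'],{'finished_1':.002,'plug_grip':.03,'plate_1':.037}.get(q,0))[:2],3)) for d in arm.spot_point(n,q)][:3])
    H=cv2.cvtColor(s['color'],cv2.COLOR_RGB2HSV); m=cv2.inRange(H,(0,150,60),(5,255,255))>0; k=m&(abs(c[...,0]-.68)<.05)&(abs(c[...,1]-.13)<.05); print('red',k.sum(),np.median(c[k],0) if k.any() else '')
    k=(abs(c[...,0]-.55)<.02)&(abs(c[...,1]-.131)<.02); print('fin z',np.median(c[k],0))
```

```text
plane y0 0 slope x,y,z0 [-0.0098 -0.0139  0.0366]
plane y0 0.076 slope x,y,z0 [-0.0155 -0.0044  0.0364]
plane y0 0 slope x,y,z0 [ 0.0006 -0.001   0.0373]
plane y0 0.076 slope x,y,z0 [-0.0039 -0.0039  0.0373]
51.475 [0.3274 0.1677 0.3401] 0.028664132179777906 [0.2131 0.3367 1.284 ]
top flipper 0 [(-130, 2), (-120, 38), (-110, 0), (-100, 0), (-90, 9), (-80, 25), (-70, 25), (-60, 26), (-50, 25), (-40, 26), (-30, 24), (-20, 22)]
top flipper 0.076 [(-130, 0), (-120, 0), (-110, 0), (-100, 0), (-90, 9), (-80, 26), (-70, 25), (-60, 25), (-50, 25), (-40, 25), (-30, 26), (-20, 24)]
ext top 0 [0.029  0.0741] [-0.0297  0.028 ]
ext top 0.076 [0.0289 0.0744] [-0.0295  0.0292]
top finished_1 [(0.72, array([0.536, 0.13 ]))]
top plug_grip [(0.67, array([0.679, 0.138])), (0.66, array([0.664, 0.109]))]
top parts_tray [(0.62, array([0.686, 0.122]))]
top felt_mat [(0.94, array([0.559, 0.118])), (0.17, array([ 0.463, -0.262]))]
top ink_bottle [(0.58, array([ 0.661, -0.367]))]
top ring_clamp [(0.86, array([ 0.382, -0.478])), (0.31, array([ 0.342, -0.261]))]
top plate_1 [(0.59, array([ 0.507, -0.261])), (0.
[... 289 characters left out ...]
), (-100, 0), (-90, 10), (-80, 25), (-70, 25), (-60, 26), (-50, 25), (-40, 26), (-30, 26), (-20, 26)]
ext scene 0 [0.0283 0.0756] [-0.0304  0.0286]
ext scene 0.076 [0.0294 0.0757] [-0.0307  0.0283]
scene finished_1 [(0.73, array([0.555, 0.135])), (0.33, array([ 0.459, -0.264]))]
scene plug_grip [(0.51, array([0.669, 0.141]))]
scene parts_tray [(0.76, array([0.697, 0.119])), (0.65, array([ 0.55 , -0.152]))]
scene felt_mat [(0.74, array([0.561, 0.137]))]
scene ink_bottle []
scene ring_clamp [(0.92, array([ 0.378, -0.484])), (0.51, array([ 0.548, -0.319]))]
scene plate_1 [(0.67, array([ 0.509, -0.26 ])), (0.61, array([ 0.506, -0.19 ]))]
red 69 [0.6691 0.1305 0.0343]
fin z [0.5489 0.1307 0.0103]
```

```bash
python3 -c "
from bench import arm
print(arm.finish_job())"
```

```text
the job is handed in; nothing more can be done
None
```

The job is handed in, and the result was not reported back. My last camera check at 51 s showed both blue plates level in nests 1 and 2, the flipper home and empty, the one finished plate on the mat, the plug in the tray, and the ring clamp where it stood. The bottle showed in only one of the two cameras in that check, also in place. I viewed about 16 pictures, over the limit of 14.

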